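Unload the laptop-battery charging dock into a transport tray

ROBOT

A 7-joint arm with a two-finger parallel gripper is mounted at the origin on the work surface. World frame = base frame: x ahead of the robot, y to its left, z up, the work surface at z = 0. Lengths are in m, angles in degrees, forces in N, time in s.
With the tool pointing down it reaches from about 0.425 to 1.025 m from the base axis. Payload 3.6 kg.
Tool frame: the origin (TCP) lies where the fingers leave the gripper's body, on its centre line; the fingertips stand 73 mm ahead of it and the grasp point (between the pads) lies 54 mm ahead of it; z points along the fingers, y is the direction in which the jaws open and shut (so a half turn about z gives the same grasp; the last joint's range is limited). The gripper opens to 85 mm and grips with 20 to 120 N. Pads are 22 mm wide; open, the fingers measure 114 mm over their backs; the gripper's body (76 mm by 85 mm) begins 54 mm behind the grasp point. The pads swing forward as they close: fully open they stand 13 mm farther back than shut.
Start: joints at [57.955, 33.873, 2.773, 92.16, -1.908, 54.013, -1.931], TCP at [0.326, -0.648, 0.304] pointing down, gripper open.
Joint ranges: [-153.93, 153.93], [-27.13, 128.08], [-72.61, 78.16], [10.71, 143.7], [-87.88, 267.88], [4.46, 118.87], [-176.78, 176.78]. Speed limits (degrees/s): [147.25, 147.25, 180, 180, 180, 180, 180].

INTERFACE

Orientations are given as a 3x3 rotation matrix whose columns are the frame's x, y, z axes.
In Python, from bench import robot, eyes, spotter gives the robot as it stands.
- The arm moves only by the tool servo_tool, never from a script. Its argument "increments" is a list of rows, each a list of 6 numbers: the shift along the tool's x, y, z in units of 30 mm (1.0 is 30 mm), then the turn, a rotation vector about the tool's x, y, z in units of 5 degrees (1.0 is 5 degrees). In form: [[tx, ty, tz, ax, ay, az], ...]. A call has 1 to 5 rows; each row is the pose to reach, as a shift and turn from the pose commanded when the call began, along the tool's axes at that moment; what a row does not reach only later rows make up. A row lasts 1/10 s, in which the tool goes at most 50 mm and 8.59 degrees, less where a joint would pass 70% of its speed; a pose out of reach is approached as far as the arm can. A call with a gripper value outside its range is refused whole. "claw" is the closure, from 0 (fully open) to 1 (shut), set as the call begins (left out, the last holds). The fingers move at their own pace and stop on an object; "force" is the grip in N (left out, the last holds). Time passes only in rows, so rows that repeat a pose let the fingers close. It gives the time, the measured TCP pose, the force and the opening at its end, in the units of the state.
- robot.state(): the state, without advancing time (a new reading comes with each control period).
- eyes.snapshot(name): name is "scene" or "top"; returns a dict with "color" (400x640x3 uint8, blue, green, red), "z_map" (400x640 float32, m along the optical axis (not along the pixel's ray), 0 where there is no reading), "camera_matrix" (3x3 intrinsics, pixels), "dist" ([k1, k2, p1, p2, k3] as OpenCV has them; the pictures are not rectified), "R" (3x3) and "t" (3): a world point X has camera coordinates R X + t. Camera axes: x right, y down, z forward; pixel columns grow to the right and rows downward; lengths in m; the calibration is good to about 2 mm. A picture is of the moment at which its call begins.
- robot.sign_off(): hands the job in, once; it reports no verdict.
Trained networks look in a picture, given as the dict that the camera call returned (one of the last four; its "shot" number tells which), for a name from the list of things; names that differ only in an ending like _2 or _b are one class to them, and where a whole thing is asked for, a point or a joint stands for the part that bears it (a point fixed in the world has none). Each returns a list of dicts, best first, with "conf" (0 to 1); they miss things now and then, are a little off and sometimes report something else, mostly with a low value. They report only what shows in the picture. A call takes as long as a camera call. They do not tell look-alikes from the thing itself.
- spotter.recognise(picture, name): "bbox" ([left, top, right, bottom] in pixels, round what is visible of it).
- spotter.cut_out(picture, name): "mask" (400x640 bool, what is visible of it) and "bbox" ([left, top, right, bottom] in pixels, round what is visible of it).
The state is a dict: "clock": time; "joint_positions": joint angles; "dq": joint speeds; "joint_efforts": joint torques, N m; "tool_pos": TCP position; "tool_rot": TCP orientation; "contact_force": force on the tool from outside, world axes, zero at the start; "ft_torque": the same for the moment, N m; "width": finger opening in m.
Only numpy, scipy, OpenCV 4.12 (cv2) and the standard library are available. Lean on these libraries where they do the work, as an engineer would, in place of code of your own. Each camera call takes 0.05 s, during which the arm holds its last target.

TASK

Switch the charging dock off first. Then take every long battery out of it, raising its near end over the lip and drawing it out endwise from under the hood, and lay all of them flat, label up, side by side lengthwise in the white tray. Then lift the hold-down bar off its hooks and fit it across the middle of the tray, fully down on both rims with its skirts outside; leave the other things on the bench alone.

Things in the scene. Friction and masses are not known exactly. Their poses are not given: they have to be found in the camera images.
- dock: fixed white charging dock, 250 (x) x 256 (y) x 52 mm; origin under its centre on the bench, x points from its open near end to its hooded far end. Three bays along x at y = +84, 0, -84 mm, floor 14 mm above the bench. A battery lies at x = -105 to +105 mm, its last 45 mm under the hood. Between lip and hood no walls stand beside the batteries: 48 mm free between neighbours
- lip (a point): middle of the top edge of the aluminium lip across the dock's near end, 14 mm above the bay floor, 8 mm thick, 7 mm in front of the batteries. It bars sliding a battery out flat: raise its near end about 24 mm (tipping it about 0.115 rad about the bottom edge of its far end), keep the tilt, and draw it about 70 mm towards dock -x until clear of the hood
- hood (a point): middle of the lower front edge of the hood that covers the bays from dock x = +60 to +125 mm. Underside 32 mm above the bay floor (10 mm over a battery, so a battery cannot be lifted straight out), top 52 mm above the bench. Walls under it, from x = +60 mm on, leave each battery about 3 mm on either side
- switch (a joint): dock's power lever on top of the hood: 0 = on, leaning towards the robot side (dock -x), 1.0 rad = off, leaning to dock +x; stays where left, light friction (about 1.5 N at the tip). Its pivot is at dock x = +92, y = 0, 60 mm above the bench
- switch_tip (a point): centre of the lever's black cross-bar grip, 18 mm thick, 26 mm wide along dock y, 45 mm from the pivot
- battery1: long black bar battery, 210 (its x) x 36 (y) x 22 mm high, 0.28 kg, grey label on top, contacts on its +x end; origin at the centre of its underside. May be absent. Starts in the dock, contacts under the hood, its x along the dock's x, in the bay at dock y = +84 mm.
- battery2: long black bar battery, 210 (its x) x 36 (y) x 22 mm high, 0.28 kg, grey label on top, contacts on its +x end; origin at the centre of its underside. May be absent. Starts in the dock, contacts under the hood, its x along the dock's x, in the bay at dock y = 0.
- battery3: long black bar battery, 210 (its x) x 36 (y) x 22 mm high, 0.28 kg, grey label on top, contacts on its +x end; origin at the centre of its underside. May be absent. Starts in the dock, contacts under the hood, its x along the dock's x, in the bay at dock y = -84 mm.
- tray: loose white open transport tray, 250 (x) x 220 (y) x 30 mm high, walls and floor 5 mm thick, inside 240 x 210 mm, 0.6 kg; origin at the centre of its underside. Room for three batteries side by side along its x, for example at y = -62, 0, +62 mm
- stand: fixed dark steel stand, yaw varies; origin on the bench below the hanging place. Back plate at y = +46 to +54 mm, 105 mm high; two 10 mm thick hooks at x = -65 and +65 mm run from it along -y, top side 105 mm above the bench, and turn up at y = -30 mm to 119 mm
- hooks (a point): point midway between the two hooks at the height of their top side, where the hold-down's origin starts
- holddown: aluminium bar hanging on the hooks: strip 246 (x) x 40 (y) x 6 mm, 0.22 kg, a skirt at each end reaching 22 mm down, 234 mm apart inside. Black upright grip fin at its middle, 56 (x) x 14 (y) mm, 6 to 40 mm above the origin. Origin: centre of the strip's underside. Fitted, the strip lies on the tray's long rims, 30 mm up, its x along the tray's y, skirts outside, 3 mm above the batteries
- screwdriver: bystander: small screwdriver with black handle, 170 mm long, lying on the bench
- drive: bystander: bare flat drive, 100 x 70 x 7 mm, lying on the bench
- adapter: bystander: short black power adapter brick, 110 x 48 x 28 mm (not a battery: half as long and wider)
Things that resemble listed ones, but are neither listed nor needed, are in the scene too. Several things have the shape of the holddown; the one meant has the colours described above.

How it is judged (in metres and radians):
On the way, in this order (a step that is already met when the one before it is completed fails the run):
1. the dock's lever is thrown to off (value of joint switch above 0.8 rad), for 0.2 s.
2. every battery lies flat in the tray (x of battery1 in the frame of tray between -0.03 and 0.03 m and y of battery1 in the frame of tray between -0.092 and 0.092 m and z of battery1 in the frame of tray between 0 and 0.01 m and angle between each of battery1, battery2, battery3's own z axis and vertical below 0.08 rad and x of battery2 in the frame of tray between -0.03 and 0.03 m and y of battery2 in the frame of tray between -0.092 and 0.092 m and z of battery2 in the frame of tray between 0 and 0.01 m and x of battery3 in the frame of tray between -0.03 and 0.03 m and y of battery3 in the frame of tray between -0.092 and 0.092 m and z of battery3 in the frame of tray between 0 and 0.01 m and contact force between each of battery1, battery2, battery3 and the fingers below 0.5 N), for 0.3 s.
3. the hold-down is off its hooks and away from them (horizontal distance between holddown and hooks above 0.1 m), for 0.1 s.
At the end, for the whole second after the job is handed in: Lever off; every battery on the tray floor, label up, level within 0.08 rad, centre within 30 mm of the tray's middle lengthwise; hold-down on both rims (height within 4 mm), across the tray within 0.12 rad and within 45 mm of its middle, skirts outside; all at rest (value of joint switch above 0.8 rad and x of battery1 in the frame of tray between -0.03 and 0.03 m and y of battery1 in the frame of tray between -0.092 and 0.092 m and z of battery1 in the frame of tray between 0 and 0.01 m and angle between each of battery1, battery2, battery3's own z axis and vertical below 0.08 rad and x of battery2 in the frame of tray between -0.03 and 0.03 m and y of battery2 in the frame of tray between -0.092 and 0.092 m and z of battery2 in the frame of tray between 0 and 0.01 m and x of battery3 in the frame of tray between -0.03 and 0.03 m and y of battery3 in the frame of tray between -0.092 and 0.092 m and z of battery3 in the frame of tray between 0 and 0.01 m and x of holddown in the frame of tray between -0.045 and 0.045 m and y of holddown in the frame of tray between -0.012 and 0.012 m and z of holddown in the frame of tray between 0.026 and 0.034 m and angle between holddown's own z axis and vertical below 0.06 rad and angle between the x axis of holddown and the y axis of tray, either way round below 0.12 rad and linear speed of each of battery1, battery2, battery3, tray, holddown below 0.02 m/s); the robot touches nothing.
It fails at once if a battery is taken from the dock (moved over 30 mm) while the dock is still switched on (value of joint switch below 0.7 rad and distance of any of battery1, battery2, battery3 from where it was at the start of the episode above 0.03 m).
It fails at once if a bystander is shoved over 30 mm (distance of any of screwdriver, drive, adapter from where it was at the start of the episode above 0.03 m).
Of battery1, battery2, battery3 only 2 to 3 are there at a start; the rules pass over those that are not, and their reading is None.
At some moment in a run one of tray may be knocked a few centimetres aside while the robot is not near it.
It also fails if it takes over 210 s, if anything falls off the work surface, if the arm or the gripper's body presses on something with over 40 N, if the wrist force passes 120 N, or if a joint passes its speed limit or range.

## Working session

There is one attempt and no reset: what is moved stays moved. The work goes in short steps, Python scripts to look and compute and a tool call to move; the robot and the scene stay as the last step left them, time stands still between calls to the robot, and variables do not carry over. Pictures are saved under pics/ and viewed, and the job is handed in when it is done.

Besides the shell and the picture viewer there is one more tool, called after ">>>" as name(argument=value, ...) on one line, values as JSON. servo_tool: Moves the arm, as the interface text tells. Its arguments: {"type":"object","properties":{"increments":{"type":"array"},"claw":{"type":"number"},"force":{"type":"number"}},"required":["increments"]}

```bash
mkdir -p pics; ls; cat > h.py <<'E'
import numpy as np, cv2
from bench import robot, eyes, spotter
def snap(n,save=None):
    p=eyes.snapshot(n)
    if save: cv2.imwrite('pics/'+save,p['color'])
    return p
def pts(p,uv,z):
    uv=np.asarray(uv,float).reshape(-1,1,2)
    n=cv2.undistortPoints(uv,p['camera_matrix'],np.array(p['dist'])).reshape(-1,2)
    c=np.c_[n,np.ones(len(n))]*np.asarray(z).reshape(-1,1)
    return (c-np.array(p['t']).reshape(1,3))@np.array(p['R'])
def at(p,u,v):
    z=p['z_map'][int(v),int(u)]
    return pts(p,[[u,v]],[z])[0]
def cloud(p):
    v,u=np.mgrid[0:400,0:640]
    return pts(p,np.c_[u.ravel(),v.ravel()],p['z_map'].ravel()).reshape(400,640,3)
def proj(p,X):
    r,_=cv2.Rodrigues(np.array(p['R']))
    return cv2.projectPoints(np.asarray(X,float).reshape(-1,1,3),r,np.array(p['t'],float),p['camera_matrix'],np.array(p['dist']))[0].reshape(-1,2)
E
python3 - <<'E'
from h import *
np.set_printoptions(precision=3,suppress=True)
for n in ('scene','top'):
    p=snap(n,n+'0.png')
    print(n,p['R'],p['t'],p['camera_matrix'])
s=robot.state();print(s)
E
```

```text
pics
scene [[-0.274  0.962 -0.012]
 [ 0.637  0.172 -0.752]
 [-0.721 -0.214 -0.659]] [ 0.03  -0.256  1.59 ] [[412.741   0.    325.304]
 [  0.    412.741 203.626]
 [  0.      0.      1.   ]]
top [[-0.026 -1.    -0.005]
 [-0.983  0.026 -0.18 ]
 [ 0.18   0.    -0.984]] [0.121 0.522 1.148] [[362.924   0.    316.426]
 [  0.    362.924 203.094]
 [  0.      0.      1.   ]]
{'clock': 0.1, 'joint_positions': array([57.956, 33.921,  2.768, 92.229, -1.907, 54.015, -1.933]), 'dq': array([-0.062, -0.016, -0.054, -0.231,  0.035,  0.012, -0.038]), 'joint_efforts': array([  0.004, -54.999,   1.553, -19.883,   0.01 ,   0.004,   0.   ]), 'tool_pos': array([ 0.325, -0.647,  0.303]), 'tool_rot': array([[ 0.893,  0.449, -0.001],
       [ 0.449, -0.893,  0.002],
       [-0.   , -0.002, -1.   ]]), 'contact_force': array([-0.195, -0.059,  0.249]), 'ft_torque': array([ 0.049,  0.029, -0.004]), 'width': 0.08562950742956763}
```

View pics/scene0.png

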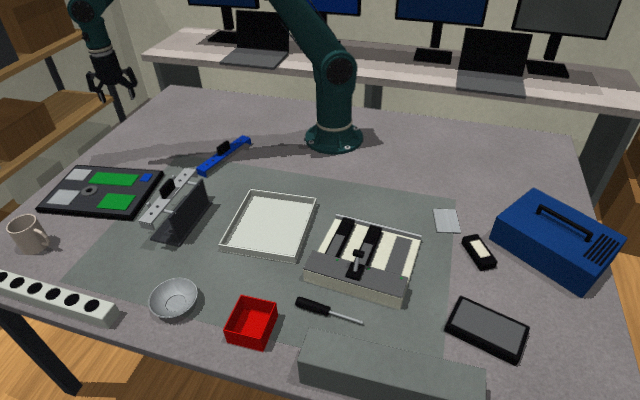

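View pics/top0.png

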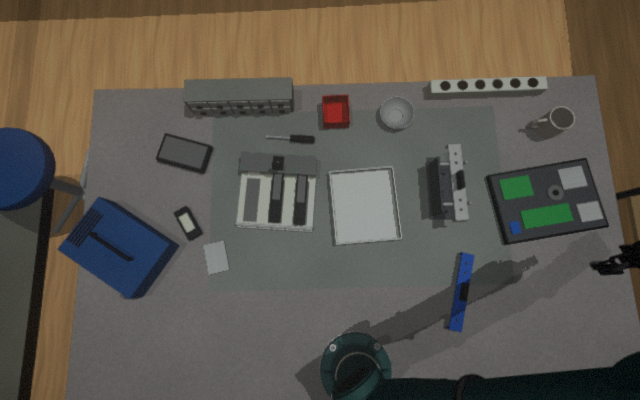

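```bash
python3 - <<'E'
from h import *
np.set_printoptions(precision=4,suppress=True)
p=snap('top');C=cloud(p)
cv2.imwrite('pics/c1.png',cv2.resize(p['color'][135:250,220:480],None,fx=3,fy=3,interpolation=cv2.INTER_CUBIC))
for n in ['dock','battery1','tray','holddown','stand','switch','switch_tip','adapter','drive','screwdriver']:
    for d in spotter.cut_out(p,n)[:3]:
        X=C[d['mask']]; print(n,round(d['conf'],2),np.round(d['bbox']),np.median(X,0),X[:,2].max())
q=snap('scene')
cv2.imwrite('pics/c2.png',cv2.resize(q['color'][150:320,130:440],None,fx=2.5,fy=2.5,interpolation=cv2.INTER_CUBIC))
np.savez('top0.npz',C=C,col=p['color'])
for (u,v) in [(252,200),(252,170),(276,205),(276,180),(300,190),(300,212),(252,218),(279,162)]: print(u,v,at(p,u,v),p['color'][v,u])
E
```

```text
dock 0.63 [237. 150. 316. 234.] [0.5842 0.2626 0.0157] 1.2234394132984099
battery1 0.96 [295. 176. 308. 226.] [0.5397 0.1599 0.0355] 1.2234394132984099
battery1 0.56 [268. 176. 284. 222.] [0.5516 0.2414 0.0352] 1.2234394132984099
battery1 0.33 [237. 151. 318. 231.] [0.5847 0.2659 0.0158] 1.2234394132984099
tray 0.6 [329. 166. 401. 245.] [ 0.5191 -0.0555  0.0051] 1.2234394132984099
holddown 0.82 [448. 253. 475. 334.] [ 0.2287 -0.3423  0.0281] 1.2234394132984099
holddown 0.71 [445. 143. 468. 222.] [ 0.5631 -0.3336  0.1109] 1.2234394132984099
stand 0.73 [423. 158. 471. 219.] [ 0.5591 -0.2825  0.0143] 1.2234394132984099
stand 0.28 [174. 206. 202. 244.] [0.473  0.5353 0.0272] 1.2234394132984099
switch 0.62 [271. 162. 280. 168.] [0.6408 0.2329 0.1075] 0.11210088608597714
adapter 0.83 [176. 204. 203. 244.] [0.4716 0.5343 0.0273] 1.2234394132984099
adapter 0.73 [236. 156. 320. 231.] [0.584  0.2642 0.0157] 1.2234394132984099
drive 0.73 [203. 243. 226. 274.] [0.3594 0.444  0.0063] 1.2234394132984099
screwdriver 0.58 [267. 133. 316. 142.] [0.7594 0.1546 0.0214] 1.2234394132984099
252 200 [0.5479 0.3252 0.0144] [84 85 83]
252 170 [0.6426 0.319  0.0516] [75 79 76]
276 205 [0.5248 0.2417 0.0345] [42 45 45]
276 180 [0.6102 0.241  0.0354] [81 82 80]
300 190 [0.5738 0.1609 0.0345] [84 85 81]
300 212 [0.4986 0.1621 0.0377] [43 43 42]
252 218 [0.4865 0.3252 0.0123] [84 86 86]
279 162 [0.6656 0.228  0.059 ] [38 39 38]
```

View pics/c1.png

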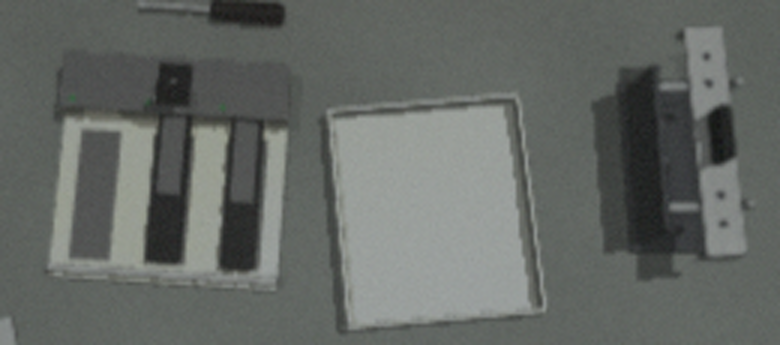

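View pics/c2.png

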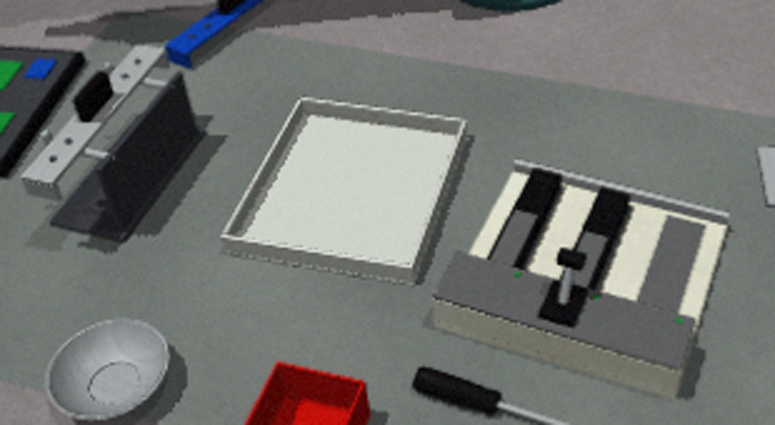

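The pictures show bay 1 empty: its grey strip at top px (252,200) is at floor height, 14 mm. The batteries are at px (276,200) and (301,200). Candidates for the hold-down are the silver bar with a black fin on the hooks (456,182) and the blue bar on the bench (462,292). The silver one matches the description. The adapter look-alike at (187,222) isn't needed.

```bash
cat >> h.py <<'E'
def rect(P):
    r=cv2.minAreaRect(P[:,:2].astype(np.float32)); return r
def region(C,lo,hi,zl,zh):
    m=(C[...,0]>lo[0])&(C[...,0]<hi[0])&(C[...,1]>lo[1])&(C[...,1]<hi[1])&(C[...,2]>zl)&(C[...,2]<zh)
    m=cv2.morphologyEx(m.astype(np.uint8),cv2.MORPH_OPEN,np.ones((2,2)))>0
    return m
E
python3 - <<'E'
from h import *
np.set_printoptions(precision=4,suppress=True)
for cam in ('top','scene'):
    p=snap(cam);C=cloud(p)
    print(cam)
    for nm,lo,hi,zl,zh in [('hood',(.55,.08),(.8,.42),.045,.058),('b2',(.40,.2),(.66,.28),.029,.042),('b3',(.40,.12),(.66,.195),.029,.042),
       ('trayrim',(.3,-.25),(.75,.09),.024,.036),('hold',(.4,-.42),(.75,-.28),.1,.12),('fin',(.4,-.42),(.75,-.28),.13,.16),('tip',(.55,.1),(.8,.35),.085,.13),('stand',(.4,-.4),(.75,-.2),.08,.107)]:
        m=region(C,lo,hi,zl,zh);X=C[m]
        if len(X)<5: print(nm,len(X));continue
        print(nm,len(X),X.mean(0),rect(X))
E
```

```text
top
hood 1293 [0.6576 0.2281 0.0539] ((0.504802942276001, 0.23194363713264465), (0.25646501779556274, 0.3861500024795532), 89.12982177734375)
b2 526 [0.5455 0.2379 0.0404] ((0.45928770303726196, 0.20856183767318726), (0.3485183119773865, 0.09723897278308868), 18.692745208740234)
b3 541 [0.5376 0.1571 0.0334] ((0.5417894721031189, 0.15727505087852478), (0.03505810722708702, 0.17375490069389343), 84.77050018310547)
trayrim 338 [ 0.5156 -0.0666  0.0237] ((0.4819502830505371, -0.029437795281410217), (0.32742634415626526, 0.29226621985435486), 3.423537492752075)
hold 1147 [ 0.5657 -0.3337  0.1042] ((0.44436711072921753, -0.2156381905078888), (0.23043228685855865, 0.6594170331954956), 41.923282623291016)
fin 111 [ 0.5719 -0.3477  0.1221] ((0.5843197703361511, -0.37185466289520264), (0.054597899317741394, 0.10677172988653183), 27.589813232421875)
tip 41 [0.6336 0.229  0.1198] ((0.48051291704177856, 0.178329735994339), (0.3693529963493347, 0.026334600523114204), 18.696548461914062)
stand 296 [ 0.5594 -0.2916  0.0891] ((0.4404008388519287, -0.18967151641845703), (0.20142221450805664, 0.615546
[... 451 characters left out ...]
im 565 [ 0.542  -0.0451  0.0266] ((0.8717405200004578, 0.06517493724822998), (1.02664315700531, 0.274583101272583), 18.006160736083984)
hold 914 [ 0.5819 -0.3317  0.0993] ((0.8792233467102051, -0.09760814905166626), (1.2460572719573975, 0.18149681389331818), 37.5988655090332)
fin 118 [ 0.5874 -0.3197  0.1485] ((0.9309672713279724, -0.015971243381500244), (1.069833755493164, 0.04228365048766136), 41.51633071899414)
tip 95 [0.6421 0.2392 0.0899] ((0.6185333728790283, 0.23652838170528412), (0.07969260215759277, 0.028909949585795403), 10.301114082336426)
stand 571 [ 0.5874 -0.2944  0.0872] ((0.8904361724853516, -0.09824046492576599), (1.2265186309814453, 0.21149183809757233), 36.884376525878906)
```

```bash
cat >> h.py <<'E'
def region(C,lo,hi,zl,zh):
    m=(C[...,0]>lo[0])&(C[...,0]<hi[0])&(C[...,1]>lo[1])&(C[...,1]<hi[1])&(C[...,2]>zl)&(C[...,2]<zh)
    n,l,st,_=cv2.connectedComponentsWithStats(m.astype(np.uint8))
    return l==1+np.argmax(st[1:,4]) if n>1 else m
def show(p,cam,lo,hi):pass
def measure(cams=('top','scene'),items=None):
    for cam in cams:
        p=snap(cam);C=cloud(p);print(cam)
        for nm,lo,hi,zl,zh in items:
            m=region(C,lo,hi,zl,zh);X=C[m]
            if len(X)<5: print(nm,len(X));continue
            r=rect(X);print(nm,len(X),X.mean(0),np.round(r[0],4),np.round(r[1],3),round(r[2],2))
E
python3 - <<'E'
from h import *
np.set_printoptions(precision=4,suppress=True)
measure(items=[('hood',(.55,.08),(.8,.42),.045,.058),('b2',(.40,.2),(.66,.28),.029,.042),('b3',(.40,.12),(.66,.195),.029,.042),
       ('trayrim',(.3,-.25),(.75,.09),.022,.036),('trayfl',(.3,-.25),(.75,.09),.002,.01),('hold',(.4,-.42),(.75,-.28),.1,.12),('fin',(.4,-.42),(.75,-.28),.13,.16),('tip',(.55,.1),(.8,.35),.085,.13),('stand',(.4,-.4),(.75,-.2),.08,.107)])
E
```

```text
top
hood 1304 [0.6619 0.232  0.0516] [0.663  0.2323] [0.255 0.066] 84.91
b2 530 [0.5506 0.2418 0.0354] [0.5513 0.242 ] [0.038 0.166] 83.21
b3 549 [0.5415 0.1605 0.0357] [0.5414 0.1677] [0.058 0.171] 88.3
trayrim 471 [ 0.5212 -0.057   0.0288] [ 0.5199 -0.0539] [0.25  0.221] 3.35
trayfl 3552 [ 0.5193 -0.0552  0.0051] [ 0.5214 -0.0548] [0.24  0.209] 3.41
hold 1153 [ 0.5675 -0.3284  0.11  ] [ 0.5724 -0.3248] [0.09  0.248] 90.0
fin 114 [ 0.5706 -0.3364  0.1421] [ 0.5711 -0.3376] [0.057 0.014] 0.72
tip 43 [0.6407 0.2337 0.1069] [0.6409 0.2343] [0.023 0.016] 88.28
stand 316 [ 0.5647 -0.2851  0.0985] [ 0.5682 -0.299 ] [0.183 0.042] 0.01
scene
hood 1999 [0.6714 0.2396 0.0513] [0.667 0.235] [0.255 0.069] 84.44
b2 470 [0.544  0.2491 0.0355] [0.5478 0.2463] [0.037 0.149] 84.24
b3 528 [0.5405 0.165  0.0355] [0.5321 0.1647] [0.037 0.165] 84.82
trayrim 691 [ 0.5371 -0.0509  0.0274] [ 0.5218 -0.0514] [0.258 0.223] 3.44
trayfl 3393 [ 0.5178 -0.0548  0.0048] [ 0.5106 -0.0563] [0.226 0.206] 3.03
hold 936 [ 0.5885 -0.327   0.1094] [ 0.5751 -0.3239] [0.088 0.249] 89.67
fin 121 [ 0.5762 -0.3323  0.1403] [ 0.5743 -0.3341] [0.057 0.016] 4.19
tip 95 [0.6505 0.238  0.1023] [0.6487 0.2375] [0.026 0.022] 72.16
stand 463 [ 0.5776 -0.2831  0.0965] [ 0.5696 -0.2972] [0.181 0.045] 0.45
```

```bash
cat >> h.py <<'E'
from scipy.spatial.transform import Rotation as Ro
np.set_printoptions(precision=4,suppress=True)
def Rt(yaw,pitch=0):
    # tool down, tool x along yaw; pitch>0 (rad) about world axis dir = yaw+90deg
    c,s=np.cos(yaw),np.sin(yaw)
    R=np.array([[c,s,0],[s,-c,0],[0,0,-1.]])
    return Ro.from_rotvec(pitch*np.array([-s,c,0])).as_matrix()@R
def plan(pos,R):
    s=robot.state();R0=Ro.from_matrix(s['tool_rot']).as_matrix()
    d=R0.T@(np.array(pos)-s['tool_pos'])/.03
    r=Ro.from_matrix(R0.T@R).as_rotvec(degrees=True)/5
    print('plan',np.round(np.r_[d,r],3),'dist',round(np.linalg.norm(d)*.03,3),'ang',round(np.linalg.norm(r)*5,1),'w',round(s['width'],4),'F',s['contact_force'],'t',s['clock'])
    return np.r_[d,r]
DY=np.radians(-5.2);DO=np.array([.572,.2415])
def dock(x,y,o=None):
    c,s=np.cos(DY),np.sin(DY);return DO+np.array([c*x-s*y,s*x+c*y])
E
python3 - <<'E'
from h import *
print(dock(.025,0))
plan([*dock(.025,0),.30],Rt(DY))
E
```

```text
[0.5969 0.2392]
plan [ 21.359 -22.355   0.13    0.001   0.      6.378] dist 0.928 ang 31.9 w 0.0851 F [-0.234  -0.7971 -0.1791] t 0.9
```

>>> servo_tool(increments=[[10,-10.5,0,0,0,1.5],[21.4,-22.4,0,0,0,6.4],[21.4,-22.4,0,0,0,6.4],[21.4,-22.4,0,0,0,6.4],[21.4,-22.4,0,0,0,6.4]], claw=1)

```text
clock: 1.4
tool_pos: [0.3992, -0.4067, 0.3041]
tool_rot: [[0.995, -0.095, 0.0], [-0.095, -0.995, -0.0], [0.0, 0.0, -1.0]]
contact_force: [1.3, 0.2, -1.1]
width: 0.0121
```

```bash
python3 - <<'E'
from h import *
plan([*dock(.025,0),.30],Rt(DY))
E
```

```text
plan [  4.518 -22.06    0.129   0.005  -0.005  -0.048] dist 0.676 ang 0.2 w 0.0121 F [ 1.2666  0.2356 -1.058 ] t 1.4
```

>>> servo_tool(increments=[[4.5,-22,0,0,0,0],[4.5,-22,0,0,0,0],[4.5,-22,0,0,0,0],[4.5,-22,0,0,0,0],[4.5,-22,0,0,0,0]])

```text
clock: 1.9
tool_pos: [0.4717, -0.1675, 0.3043]
tool_rot: [[0.996, -0.093, 0.001], [-0.093, -0.996, -0.0], [0.001, 0.0, -1.0]]
contact_force: [0.1, 0.7, 0.0]
width: -0.0002
```

>>> servo_tool(increments=[[2.9,-13.8,0,0,0,0],[2.9,-13.8,0,0,0,0],[2.9,-13.8,0,0,0,0],[2.9,-13.8,0,0,0,0],[2.9,-13.8,0,0,0,0]])

```text
clock: 2.4
tool_pos: [0.5455, 0.0715, 0.3043]
tool_rot: [[0.996, -0.092, 0.001], [-0.092, -0.996, 0.0], [0.001, -0.0, -1.0]]
contact_force: [0.7, -0.3, 0.5]
width: 0.0003
```

```bash
python3 - <<'E'
from h import *
plan([*dock(.025,0),.30],Rt(DY))
E
```

```text
plan [ 1.188 -5.727  0.145 -0.002 -0.011 -0.021] dist 0.176 ang 0.1 w 0.0003 F [ 0.7314 -0.34    0.4903] t 2.4
```

>>> servo_tool(increments=[[1.2,-5.7,0.15,0,0,0],[1.2,-5.7,0.15,0,0,0],[1.2,-5.7,0.15,0,0,0],[1.2,-5.7,0.15,0,0,0],[1.2,-5.7,0.15,0,0,0]])

```text
clock: 2.9
tool_pos: [0.5969, 0.2429, 0.2993]
tool_rot: [[0.996, -0.085, 0.001], [-0.085, -0.996, 0.004], [0.001, -0.004, -1.0]]
contact_force: [-0.3, -0.5, -0.9]
width: 0.0003
```

>>> servo_tool(increments=[[0,0,4.7,0,0,0],[0,0,4.7,0,0,0],[0,0,4.7,0,0,0],[0,0,4.7,0,0,0],[0,0,4.7,0,0,0]])

```text
clock: 3.4
tool_pos: [0.5969, 0.2352, 0.1586]
tool_rot: [[0.996, -0.094, -0.001], [-0.094, -0.996, -0.001], [-0.001, 0.001, -1.0]]
contact_force: [0.6, 0.7, 0.3]
width: -0.0001
```

```bash
python3 - <<'E'
from h import *
plan([*dock(.055,0),.158],Rt(DY))
q=snap('scene')
cv2.imwrite('pics/c3.png',cv2.resize(q['color'][150:320,280:480],None,fx=3,fy=3,interpolation=cv2.INTER_CUBIC))
E
```

```text
plan [ 0.989 -0.137  0.02   0.013  0.008 -0.036] dist 0.03 ang 0.2 w -0.0001 F [0.5905 0.6932 0.3279] t 3.4
```

View pics/c3.png

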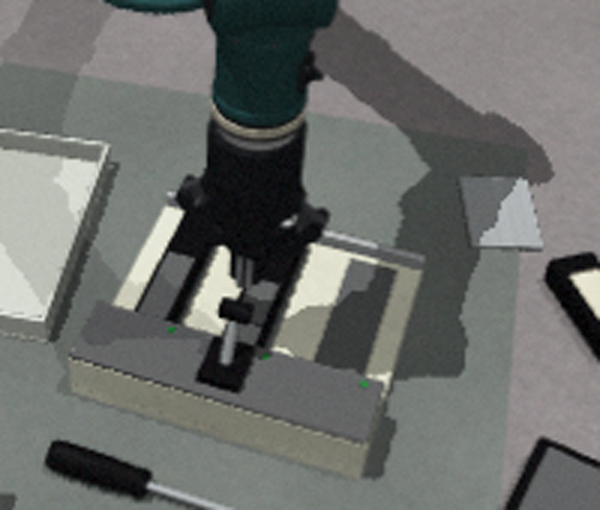

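The closed fingers stand right behind the black cross-bar, at crop px (237,290). I'll push it now.

>>> servo_tool(increments=[[0.5,-0.1,0,0,0,0],[1.0,-0.1,0,0,0,0],[1.3,-0.1,0,0,0,0],[1.6,-0.1,0,0,0,0],[1.9,-0.1,0,0,0,0]])

```text
clock: 3.95
tool_pos: [0.6544, 0.2342, 0.1598]
tool_rot: [[0.996, -0.092, 0.001], [-0.092, -0.996, 0.001], [0.001, -0.001, -1.0]]
contact_force: [-1.2, -0.0, 0.7]
width: 0.0
```

>>> servo_tool(increments=[[0.2,0,0,0,0,0],[0.4,0,0,0,0,0],[0.4,0,0,0,0,0]])

```text
clock: 4.25
tool_pos: [0.6646, 0.2332, 0.158]
tool_rot: [[0.996, -0.092, -0.004], [-0.092, -0.996, -0.0], [-0.004, 0.001, -1.0]]
contact_force: [-4.6, -0.3, 3.7]
width: 0.0002
```

```bash
python3 - <<'E'
from h import *
plan([*dock(.055,0),.158],Rt(DY))
q=snap('scene')
cv2.imwrite('pics/c4.png',cv2.resize(q['color'][150:320,280:480],None,fx=3,fy=3,interpolation=cv2.INTER_CUBIC))
measure(('scene','top'),[('tip',(.6,.1),(.8,.35),.07,.115)])
E
```

```text
plan [-1.265  0.007  0.005  0.008  0.047 -0.02 ] dist 0.038 ang 0.3 w 0.0002 F [-4.576  -0.2709  3.7286] t 4.25
scene
tip 146 [0.6843 0.2351 0.1045] [0.68   0.2348] [0.026 0.036] 86.33
top
tip 0
```

View pics/c4.png

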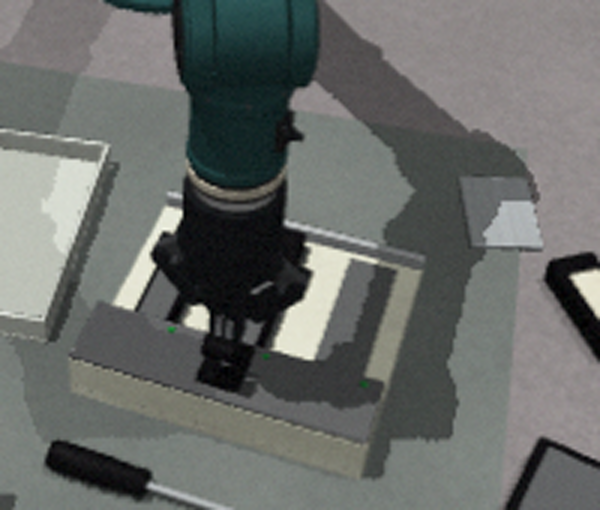

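>>> servo_tool(increments=[[0.1,0,0,0,0,0],[0.15,0,0,0,0,0],[0.15,0,0,0,0,0]])

```text
clock: 4.7
tool_pos: [0.6655, 0.2333, 0.1578]
tool_rot: [[0.996, -0.091, -0.011], [-0.091, -0.996, -0.001], [-0.011, 0.002, -1.0]]
contact_force: [-11.1, 0.7, 7.9]
width: 0.0
```

>>> servo_tool(increments=[[-0.6,0,0,0,0,0],[-1.2,0,0,0,0,0],[-1.2,0,-2,0,0,0],[-1.2,0,-2,0,0,0]])

```text
clock: 5.1
tool_pos: [0.638, 0.2365, 0.223]
tool_rot: [[0.996, -0.093, 0.011], [-0.093, -0.996, 0.003], [0.011, -0.004, -1.0]]
contact_force: [1.4, 0.6, 0.8]
width: 0.0001
```

```bash
python3 - <<'E'
from h import *
q=snap('scene')
cv2.imwrite('pics/c5.png',cv2.resize(q['color'][150:320,280:480],None,fx=3,fy=3,interpolation=cv2.INTER_CUBIC))
measure(('scene',),[('tip',(.66,.1),(.8,.35),.085,.115),('b2',(.40,.2),(.66,.28),.029,.042),('b3',(.40,.12),(.66,.195),.029,.042),
       ('trayrim',(.3,-.25),(.75,.09),.022,.036)])
E
```

```text
scene
tip 86 [0.6915 0.2339 0.1041] [0.6895 0.2336] [0.026 0.016] 81.36
b2 505 [0.5554 0.247  0.0357] [0.5488 0.2462] [0.036 0.151] 84.31
b3 468 [0.5502 0.164  0.0357] [0.5438 0.1636] [0.037 0.146] 84.43
trayrim 690 [ 0.5353 -0.0523  0.0274] [ 0.5229 -0.0514] [0.256 0.222] 3.37
```

View pics/c5.png

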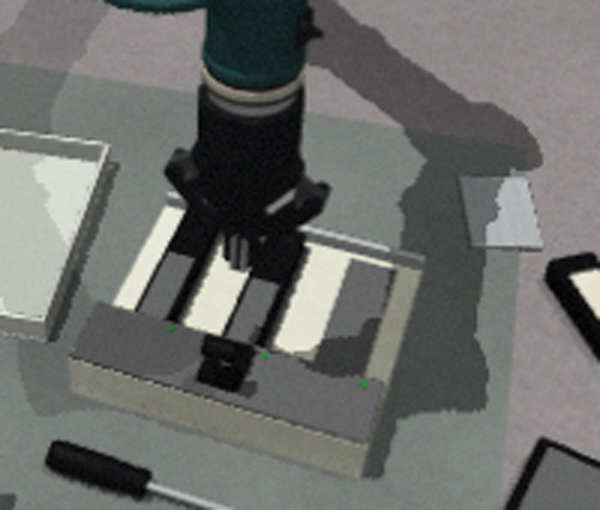

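The lever is off: its tip top is at x=0.690, about 26 mm past the pivot, and pushing against the stop read 11 N. Battery 3 is next.

```bash
python3 - <<'E'
from h import *
print(dock(-.01,-.083))
plan([*dock(-.01,-.083),.223],Rt(DY))
E
```

```text
[0.5545 0.1597]
plan [-2.518  2.789 -0.08  -0.036 -0.099 -0.031] dist 0.113 ang 0.6 w -0.0005 F [ 0.9564 -0.2617 -0.7157] t 5.2
```

>>> servo_tool(increments=[[-2.5,2.8,-0.1,0,-0.1,0],[-2.5,2.8,-0.1,0,-0.1,0],[-2.5,2.8,-0.1,0,-0.1,0],[-2.5,2.8,-0.1,0,-0.1,0],[-2.5,2.8,-0.1,0,-0.1,0]], claw=0.2, force=60)

```text
clock: 5.7
tool_pos: [0.5534, 0.1599, 0.2212]
tool_rot: [[0.996, -0.093, -0.006], [-0.092, -0.996, 0.002], [-0.007, -0.001, -1.0]]
contact_force: [0.5, 0.4, 0.2]
width: 0.0684
```

```bash
python3 - <<'E'
from h import *
plan([*dock(-.01,-.083),.12],Rt(DY))
E
```

```text
plan [ 0.06   0.007  3.374 -0.014  0.075 -0.021] dist 0.101 ang 0.4 w 0.0684 F [0.47   0.353  0.1955] t 5.7
```

>>> servo_tool(increments=[[0.1,0,1.6,0,0,0],[0.1,0,3.2,0,0.1,0],[0.1,0,3.8,0,0.1,0],[0.1,0,4.0,0,0.1,0],[0.1,0,4.0,0,0.1,0]])

```text
clock: 6.2
tool_pos: [0.555, 0.1603, 0.1004]
tool_rot: [[0.996, -0.091, 0.0], [-0.091, -0.996, 0.001], [0.0, -0.001, -1.0]]
contact_force: [-0.6, 0.4, -0.2]
width: 0.0683
```

```bash
python3 - <<'E'
from h import *
plan([*dock(-.01,-.083),.089],Rt(DY))
q=snap('scene')
cv2.imwrite('pics/c6.png',cv2.resize(q['color'][150:320,280:480],None,fx=3,fy=3,interpolation=cv2.INTER_CUBIC))
E
```

```text
plan [-0.014  0.02   0.379 -0.006 -0.003 -0.008] dist 0.011 ang 0.1 w 0.0683 F [-0.5851  0.4268 -0.2152] t 6.2
```

View pics/c6.png

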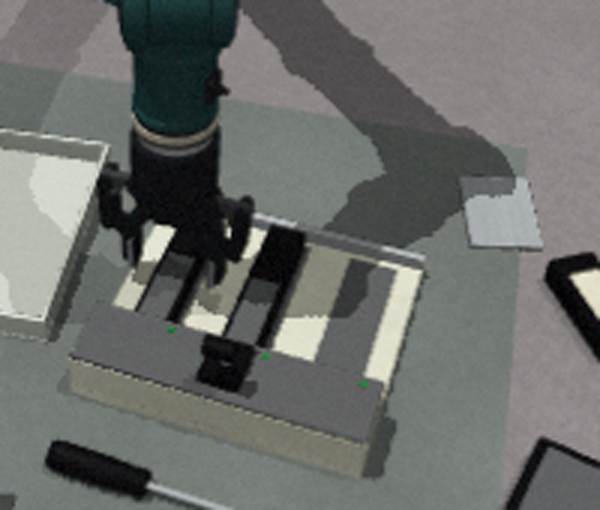

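The fingers straddle battery 3 (left finger at crop px (135,245), right finger at (215,265)). I'll go down and close.

>>> servo_tool(increments=[[0,0,0.4,0,0,0],[0,0,0.4,0,0,0]])

```text
clock: 6.45
tool_pos: [0.5541, 0.1592, 0.0893]
tool_rot: [[0.996, -0.092, 0.001], [-0.092, -0.996, 0.0], [0.001, -0.0, -1.0]]
contact_force: [0.8, 0.4, -0.5]
width: 0.0684
```

>>> servo_tool(increments=[[0,0,0,0,0,0],[0,0,0,0,0,0],[0,0,0,0,0,0],[0,0,0,0,0,0],[0,0,0,0,0,0]], claw=1, force=60)

```text
clock: 6.95
tool_pos: [0.5543, 0.1592, 0.0902]
tool_rot: [[0.996, -0.092, 0.001], [-0.092, -0.996, 0.001], [0.001, -0.001, -1.0]]
contact_force: [-0.1, 0.0, 6.3]
width: 0.0345
```

```bash
cat >> h.py <<'E'
def tilt_about(by,ang,n=5,pull=0):
    # increments from current for rotating about dock (.105,by) z .014 by ang
    s=robot.state();R0=Ro.from_matrix(s['tool_rot']).as_matrix();P0=s['tool_pos']
    piv=np.r_[dock(.105,by),.014];ax=np.array([-np.sin(DY),np.cos(DY),0])
    for k in range(1,n+1):
        Q=Ro.from_rotvec(ang*k/n*ax).as_matrix()
        P=piv+Q@(P0-piv);R=Q@R0
        print(np.round(np.r_[R0.T@(P-P0)/.03,Ro.from_matrix(R0.T@R).as_rotvec(degrees=True)/5],2).tolist())
E
python3 - <<'E'
from h import *
plan([*dock(-.01,-.083),.089],Rt(DY))
tilt_about(-.084,.125)
E
```

```text
plan [ 0.005 -0.019  0.041 -0.008 -0.015 -0.021] dist 0.001 ang 0.1 w 0.0345 F [-0.1253  0.0166  6.3471] t 6.95
[0.06, -0.0, -0.1, -0.0, -0.29, 0.0]
[0.13, -0.0, -0.19, -0.0, -0.57, 0.0]
[0.2, -0.0, -0.28, -0.0, -0.86, 0.0]
[0.27, -0.0, -0.37, -0.0, -1.15, 0.0]
[0.35, -0.0, -0.46, -0.0, -1.43, 0.0]
```

>>> servo_tool(increments=[[0.06,0,-0.1,0,-0.29,0],[0.13,0,-0.2,0,-0.57,0],[0.2,0,-0.3,0,-0.86,0],[0.27,0,-0.4,0,-1.15,0],[0.35,0,-0.5,0,-1.43,0]])

```text
clock: 7.45
tool_pos: [0.5639, 0.158, 0.1042]
tool_rot: [[0.988, -0.092, -0.126], [-0.092, -0.996, 0.012], [-0.126, 0.0, -0.992]]
contact_force: [0.2, -0.0, -3.6]
width: 0.0345
```

```bash
python3 - <<'E'
from h import *
s=robot.state();print(s['tool_pos'],s['tool_rot'],s['contact_force'],s['width'])
for d in (.02,.04,.06,.08,.1):
    print(np.round(s['tool_rot'].T@(np.r_[dock(-d,0)-DO,0.001])/.03,2))
q=snap('scene')
cv2.imwrite('pics/c7.png',cv2.resize(q['color'][150:320,280:480],None,fx=3,fy=3,interpolation=cv2.INTER_CUBIC))
E
```

```text
[0.5639 0.158  0.1042] [[ 0.9878 -0.0923 -0.1256]
 [-0.0916 -0.9957  0.0115]
 [-0.1262  0.0001 -0.992 ]] [ 0.1837 -0.0007 -3.6384] 0.03448856091961874
[-0.67  0.    0.05]
[-1.33  0.    0.14]
[-1.99  0.    0.22]
[-2.65  0.    0.3 ]
[-3.31  0.01  0.39]
```

View pics/c7.png

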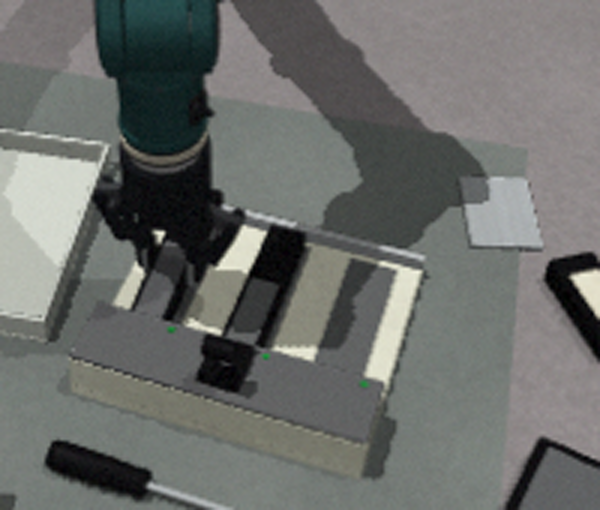

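>>> servo_tool(increments=[[-0.6,0,0.0,0,0,0],[-1.2,0,0.06,0,0,0],[-1.8,0,0.12,0,0,0],[-2.4,0,0.2,0,0,0],[-2.7,0,0.24,0,0,0]])

```text
clock: 8.0
tool_pos: [0.4808, 0.1653, 0.1069]
tool_rot: [[0.988, -0.092, -0.127], [-0.091, -0.996, 0.01], [-0.127, 0.001, -0.992]]
contact_force: [-0.3, -0.2, -3.0]
width: 0.0345
```

```bash
python3 - <<'E'
from h import *
s=robot.state();print(s['tool_pos'],s['contact_force'],s['width'])
q=snap('scene')
cv2.imwrite('pics/c8.png',cv2.resize(q['color'][150:320,280:480],None,fx=3,fy=3,interpolation=cv2.INTER_CUBIC))
E
```

```text
[0.4808 0.1653 0.1069] [-0.2512 -0.2059 -2.9563] 0.0345391843728694
```

View pics/c8.png

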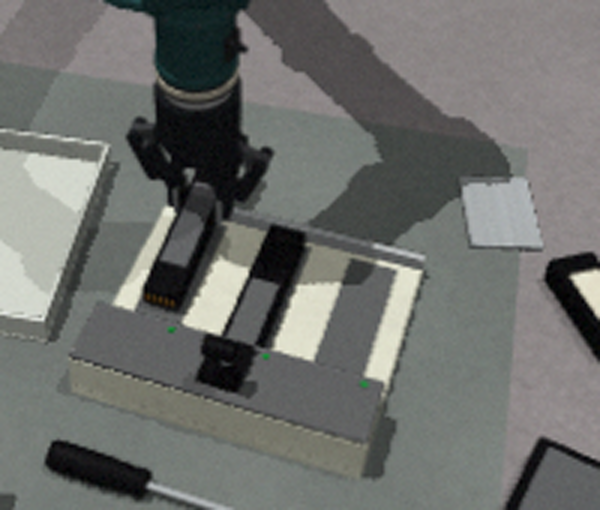

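Battery 3 is clear of the hood, with its contacts visible at crop px (160,297). I'll lift, level it and go to the tray.

```bash
cat >> h.py <<'E'
def tray(x,y,o,yaw):
    c,s=np.cos(yaw),np.sin(yaw);return np.array(o)+np.array([c*x-s*y,s*x+c*y])
E
python3 - <<'E'
from h import *
measure(('scene',),[('trayrim',(.3,-.25),(.75,.09),.022,.036)])
ty=np.radians(3.4)
t=tray(-.0102,-.045,(.5205,-.054),ty);print(t)
s=robot.state();plan(s['tool_pos']+[0,0,.08],Rt(DY))
plan([*t,.2],Rt(ty))
E
```

```text
scene
trayrim 688 [ 0.5375 -0.0508  0.0275] [ 0.5224 -0.0509] [0.257 0.223] 3.6
[ 0.513  -0.0995]
plan [-0.338  0.002 -2.645  0.01   1.456 -0.009] dist 0.08 ang 7.3 w 0.0346 F [-0.448  -0.3134 -2.5255] t 8.1
plan [ 1.444  8.703 -3.3   -0.099  1.454 -1.727] dist 0.283 ang 11.3 w 0.0346 F [-0.448  -0.3134 -2.5255] t 8.1
```

>>> servo_tool(increments=[[-0.1,0,-1.0,0,0,0],[-0.2,0,-2.0,0,0.4,0],[-0.3,0,-2.7,0,1.0,0],[-0.3,0,-2.7,0,1.45,0],[-0.3,0,-2.7,0,1.45,0]])

```text
clock: 8.6
tool_pos: [0.4849, 0.1656, 0.1897]
tool_rot: [[0.996, -0.092, 0.004], [-0.092, -0.996, 0.0], [0.004, -0.001, -1.0]]
contact_force: [-0.8, -1.0, -1.9]
width: 0.0344
```

```bash
python3 - <<'E'
from h import *
ty=np.radians(3.4)
t=tray(-.0102,-.045,(.5205,-.054),ty)
plan([*t,.19],Rt(ty))
E
```

```text
plan [ 1.748  8.713 -0.008 -0.003 -0.043 -1.738] dist 0.267 ang 8.7 w 0.0344 F [-0.7973 -0.9713 -1.9432] t 8.6
```

>>> servo_tool(increments=[[0.3,1.3,0,0,0,-0.2],[0.7,3,0,0,0,-0.6],[1.05,4.5,0,0,0,-1.0],[1.4,6,0,0,0,-1.4],[1.7,7.5,0,0,0,-1.7]])

```text
clock: 9.1
tool_pos: [0.5153, -0.0659, 0.1883]
tool_rot: [[0.998, 0.056, 0.001], [0.056, -0.998, -0.0], [0.001, 0.0, -1.0]]
contact_force: [1.3, -0.5, -2.1]
width: 0.0348
```

>>> servo_tool(increments=[[0.05,0.8,0,0,0,0],[0.05,1.2,0,0,0,0],[0.05,1.2,0,0,0,0],[0.05,1.2,0,0,0,0]])

```text
clock: 9.5
tool_pos: [0.518, -0.0976, 0.1885]
tool_rot: [[0.998, 0.057, 0.001], [0.057, -0.998, 0.001], [0.001, -0.001, -1.0]]
contact_force: [-0.4, 0.4, -2.6]
width: 0.035
```

```bash
python3 - <<'E'
from h import *
q=snap('scene','s9.png');snap('top','t9.png')
measure(('scene','top'),[('trayrim',(.3,-.25),(.75,.09),.022,.036),('bat',(.3,-.2),(.75,.09),.12,.143)])
ty=np.radians(3.4)
t=tray(-.0102,-.045,(.5205,-.054),ty)
plan([*t,.19],Rt(ty))
E
```

```text
scene
trayrim 571 [ 0.5523 -0.0294  0.0274] [ 0.5226 -0.0515] [0.255 0.223] 3.4
bat 601 [ 0.5694 -0.0895  0.1328] [ 0.5569 -0.0962] [0.063 0.158] 86.67
top
trayrim 372 [ 0.4981 -0.0316  0.0285] [ 0.5198 -0.0532] [0.25  0.219] 3.38
bat 350 [ 0.4623 -0.0987  0.1333] [ 0.4643 -0.1001] [0.088 0.04 ] 6.92
plan [-0.172  0.074 -0.039 -0.008 -0.016 -0.002] dist 0.006 ang 0.1 w 0.0345 F [ 0.1666  0.083  -2.1356] t 9.7
```

View pics/s9.png

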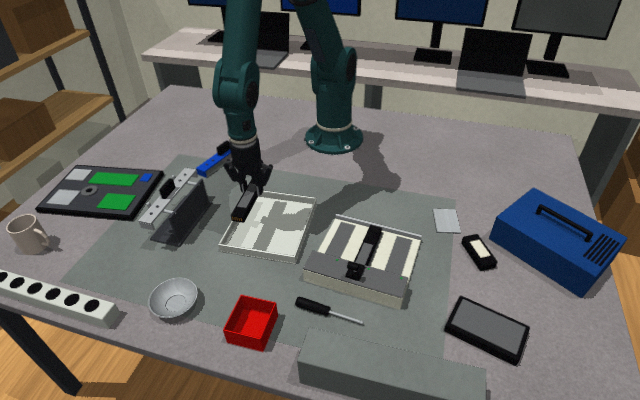

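View pics/t9.png

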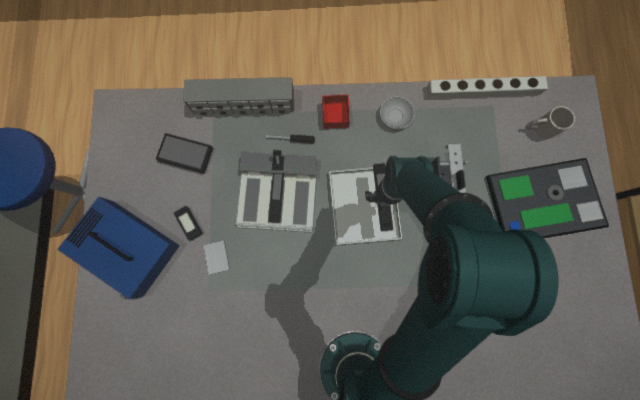

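>>> servo_tool(increments=[[-0.17,0.07,1.2,0,0,0],[-0.17,0.07,2.4,0,0,0],[-0.17,0.07,2.8,0,0,0],[-0.17,0.07,3.1,0,0,0],[-0.17,0.07,3.1,0,0,0]])

```text
clock: 10.2
tool_pos: [0.5134, -0.101, 0.0955]
tool_rot: [[0.998, 0.057, 0.001], [0.057, -0.998, 0.0], [0.001, -0.0, -1.0]]
contact_force: [-0.3, 0.4, -2.5]
width: 0.0347
```

```bash
python3 - <<'E'
from h import *
ty=np.radians(3.4)
t=tray(-.0102,-.045,(.5205,-.054),ty)
plan([*t,.082],Rt(ty))
measure(('scene','top'),[('trayrim',(.3,-.25),(.75,.09),.022,.036)])
E
```

```text
plan [-0.01  -0.05   0.451 -0.    -0.012 -0.03 ] dist 0.014 ang 0.2 w 0.0347 F [-0.2847  0.4002 -2.4978] t 10.2
scene
trayrim 576 [ 0.5577 -0.037   0.0274] [ 0.5229 -0.0511] [0.257 0.223] 2.83
top
trayrim 225 [ 0.5915 -0.0039  0.0287] [ 0.5373 -0.052 ] [0.216 0.219] 3.35
```

>>> servo_tool(increments=[[0,0,0.25,0,0,0],[0,0,0.45,0,0,0],[0,0,0.45,0,0,0]])

```text
clock: 10.6
tool_pos: [0.513, -0.1016, 0.082]
tool_rot: [[0.998, 0.056, 0.001], [0.056, -0.998, -0.0], [0.001, 0.0, -1.0]]
contact_force: [-0.5, -0.6, -2.7]
width: 0.035
```

>>> servo_tool(increments=[[0,0,0,0,0,0],[0,0,0,0,0,0],[0,0,0,0,0,0]], claw=0.3)

```text
clock: 10.9
tool_pos: [0.5136, -0.1017, 0.0828]
tool_rot: [[0.998, 0.056, 0.003], [0.056, -0.998, -0.0], [0.003, 0.0, -1.0]]
contact_force: [1.4, -0.2, 0.4]
width: 0.0596
```

>>> servo_tool(increments=[[0,0,-1,0,0,0],[0,0,-2.5,0,0,0],[0,0,-3.7,0,0,0],[0,0,-3.7,0,0,0]])

```text
clock: 11.3
tool_pos: [0.5157, -0.1021, 0.198]
tool_rot: [[0.998, 0.055, 0.012], [0.055, -0.998, -0.001], [0.012, 0.002, -1.0]]
contact_force: [0.9, -0.4, -0.3]
width: 0.0599
```

```bash
python3 - <<'E'
from h import *
print(dock(-.01,.001))
plan([*dock(-.01,.001),.19],Rt(DY))
E
```

```text
[0.5621 0.2434]
plan [  2.176 -11.413   0.269   0.014  -0.135   1.673] dist 0.349 ang 8.4 w 0.0599 F [ 0.8787 -0.3657 -0.3035] t 11.3
```

>>> servo_tool(increments=[[0.4,-1.6,0,0,0,0.2],[0.8,-3.2,0,0,-0.1,0.5],[1.1,-4.8,0,0,-0.1,0.9],[1.5,-6.4,0,0,-0.1,1.3],[1.8,-8,0.2,0,-0.1,1.67]], claw=0.2)

```text
clock: 11.8
tool_pos: [0.5542, 0.143, 0.1874]
tool_rot: [[0.996, -0.092, -0.006], [-0.092, -0.996, 0.0], [-0.006, 0.0, -1.0]]
contact_force: [1.0, -0.2, -0.5]
width: 0.0686
```

```bash
python3 - <<'E'
from h import *
q=snap('scene','s10.png')
measure(('scene','top'),[('trayrim',(.3,-.25),(.75,.09),.022,.036),('b3',(.35,-.16),(.7,-.04),.021,.035),('b2',(.40,.2),(.66,.28),.029,.042)])
plan([*dock(-.01,.001),.19],Rt(DY))
E
```

```text
scene
trayrim 667 [ 0.5402 -0.0532  0.0274] [ 0.5224 -0.0513] [0.258 0.222] 3.4
b3 737 [ 0.5141 -0.0973  0.0264] [ 0.514  -0.0927] [0.233 0.119] 3.77
b2 543 [0.5509 0.2467 0.0356] [0.5428 0.247 ] [0.037 0.162] 84.23
top
trayrim 637 [ 0.5172 -0.105   0.0267] [ 0.5203 -0.1052] [0.209 0.036] 3.31
b3 662 [ 0.5179 -0.1049  0.0265] [ 0.5203 -0.1052] [0.209 0.037] 3.31
b2 442 [0.5407 0.2445 0.0358] [0.5517 0.2422] [0.036 0.167] 84.47
plan [ 0.039 -3.237 -0.112 -0.018  0.088  0.112] dist 0.097 ang 0.7 w 0.0684 F [-0.2732 -0.7258  0.0059] t 11.95
```

View pics/s10.png

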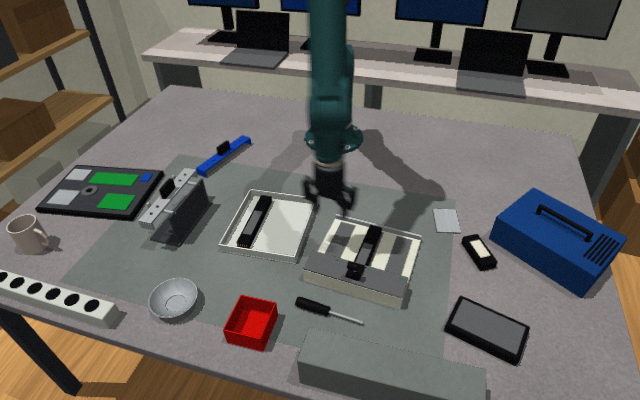

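Battery 3 lies flat in the tray at (0.520,-0.105), with its top at 26.5 mm. Battery 2 is next.

>>> servo_tool(increments=[[0,-1.6,0,0,0,0.1],[0,-3.2,0,0,0.1,0.1],[0,-3.2,0,0,0.1,0.1],[0,-3.2,1,0,0.1,0.1],[0,-3.2,2.5,0,0.1,0.1]])

```text
clock: 12.45
tool_pos: [0.5637, 0.2364, 0.1137]
tool_rot: [[0.995, -0.099, 0.008], [-0.099, -0.995, 0.001], [0.008, -0.002, -1.0]]
contact_force: [0.4, 0.1, -0.3]
width: 0.0686
```

```bash
python3 - <<'E'
from h import *
plan([*dock(-.01,.001),.09],Rt(DY))
q=snap('scene')
cv2.imwrite('pics/c11.png',cv2.resize(q['color'][150:320,280:480],None,fx=3,fy=3,interpolation=cv2.INTER_CUBIC))
E
```

```text
plan [-0.083 -0.226  0.789 -0.021 -0.086 -0.097] dist 0.025 ang 0.7 w 0.0686 F [ 0.386   0.1426 -0.2827] t 12.45
```

View pics/c11.png

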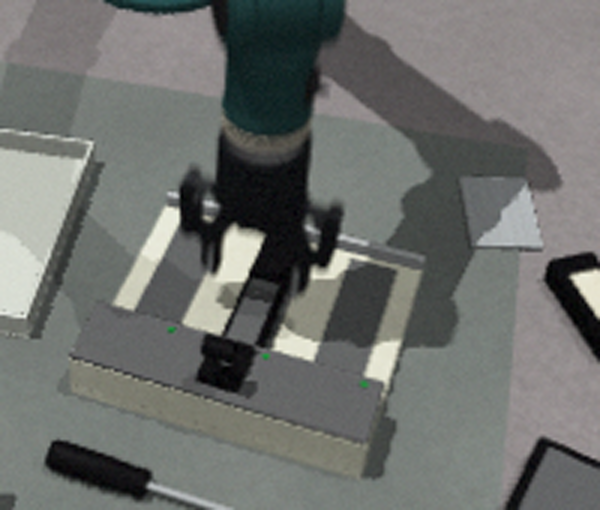

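>>> servo_tool(increments=[[-0.1,-0.2,0,0,-0.1,-0.1],[-0.1,-0.2,0.4,0,-0.1,-0.1],[-0.1,-0.2,0.78,0,-0.1,-0.1],[-0.1,-0.2,0.78,0,-0.1,-0.1]])

```text
clock: 12.9
tool_pos: [0.5592, 0.2426, 0.0888]
tool_rot: [[0.996, -0.09, -0.007], [-0.09, -0.996, -0.0], [-0.007, 0.001, -1.0]]
contact_force: [-0.8, -0.1, 0.3]
width: 0.068
```

>>> servo_tool(increments=[[0,0,0,0,0,0],[0,0,0,0,0,0],[0,0,0,0,0,0],[0,0,0,0,0,0],[0,0,0,0,0,0]], claw=1, force=60)

```text
clock: 13.4
tool_pos: [0.5599, 0.243, 0.09]
tool_rot: [[0.996, -0.09, -0.006], [-0.09, -0.996, 0.001], [-0.006, -0.0, -1.0]]
contact_force: [-1.1, 0.1, 6.2]
width: 0.0343
```

```bash
python3 - <<'E'
from h import *
plan([*dock(-.01,.001),.09],Rt(DY))
tilt_about(0,.125)
measure(('scene','top'),[('trayrim',(.3,-.25),(.75,.09),.022,.036)])
E
```

```text
plan [ 0.072 -0.019  0.    -0.     0.064  0.005] dist 0.002 ang 0.3 w 0.0343 F [-1.1097  0.0861  6.1521] t 13.4
[0.06, 0.0, -0.1, 0.0, -0.29, 0.0]
[0.13, 0.0, -0.19, 0.0, -0.57, 0.0]
[0.2, 0.0, -0.29, 0.0, -0.86, 0.0]
[0.27, 0.0, -0.38, 0.0, -1.15, 0.0]
[0.34, 0.0, -0.47, 0.0, -1.43, 0.0]
scene
trayrim 697 [ 0.5374 -0.0685  0.0274] [ 0.524  -0.0681] [0.256 0.223] 3.5
top
trayrim 643 [ 0.5189 -0.1175  0.0267] [ 0.5207 -0.118 ] [0.209 0.037] 3.11
```

>>> servo_tool(increments=[[0.06,0,-0.1,0,-0.29,0],[0.13,0,-0.2,0,-0.57,0],[0.2,0,-0.3,0,-0.86,0],[0.27,0,-0.4,0,-1.15,0],[0.35,0,-0.5,0,-1.43,0]])

```text
clock: 14.0
tool_pos: [0.5692, 0.2423, 0.1039]
tool_rot: [[0.987, -0.089, -0.133], [-0.088, -0.996, 0.011], [-0.133, 0.0, -0.991]]
contact_force: [-1.6, 0.9, -1.5]
width: 0.035
```

>>> servo_tool(increments=[[-0.6,0,0.0,0,0,0],[-1.2,0,0.06,0,0,0],[-1.8,0,0.12,0,0,0],[-2.4,0,0.2,0,0,0],[-2.7,0,0.24,0,0,0]])

```text
clock: 14.5
tool_pos: [0.4864, 0.2491, 0.1069]
tool_rot: [[0.987, -0.088, -0.134], [-0.088, -0.996, 0.01], [-0.134, 0.002, -0.991]]
contact_force: [0.3, 0.3, -3.5]
width: 0.0348
```

```bash
python3 - <<'E'
from h import *
s=robot.state();print(s['tool_pos'],s['contact_force'],s['width'])
q=snap('scene')
cv2.imwrite('pics/c12.png',cv2.resize(q['color'][150:320,280:480],None,fx=3,fy=3,interpolation=cv2.INTER_CUBIC))
E
```

```text
[0.4864 0.2491 0.1069] [ 0.2533  0.27   -3.4768] 0.034801187519782534
```

View pics/c12.png

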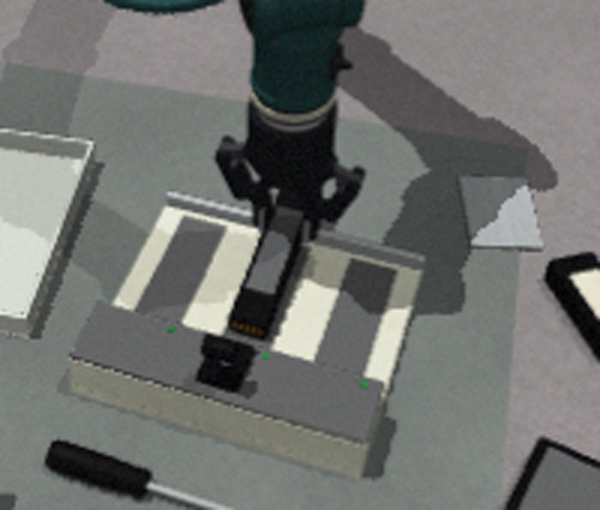

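Battery 2 is clear of the hood. I'll lift and level it.

>>> servo_tool(increments=[[-0.1,0,-1.0,0,0,0],[-0.2,0,-2.0,0,0.4,0],[-0.3,0,-2.7,0,1.0,0],[-0.3,0,-2.7,0,1.5,0],[-0.3,0,-2.7,0,1.5,0]])

```text
clock: 15.05
tool_pos: [0.4904, 0.2494, 0.1896]
tool_rot: [[0.996, -0.089, 0.0], [-0.089, -0.996, -0.0], [0.0, 0.0, -1.0]]
contact_force: [-0.8, -0.7, -4.8]
width: 0.0346
```

```bash
python3 - <<'E'
from h import *
measure(('scene','top'),[('trayrim',(.3,-.25),(.75,.09),.022,.036),('trayfl',(.3,-.25),(.75,.09),.002,.01)])
ty=np.radians(3.4)
t=tray(-.0112,.045,(.522,-.0695),ty);print(t)
plan([*t,.19],Rt(ty))
E
```

```text
scene
trayrim 686 [ 0.5385 -0.0693  0.0275] [ 0.5233 -0.0677] [0.255 0.222] 3.0
trayfl 2159 [ 0.5153 -0.0354  0.0048] [ 0.5098 -0.037 ] [0.227 0.133] 3.43
top
trayrim 640 [ 0.5193 -0.1175  0.0267] [ 0.5209 -0.1173] [0.209 0.037] 3.7
trayfl 3009 [ 0.5199 -0.0617  0.0052] [ 0.5219 -0.0717] [0.24  0.209] 3.44
[ 0.5082 -0.0252]
plan [ 1.403  9.051 -0.038  0.013  0.023 -1.712] dist 0.275 ang 8.6 w 0.0351 F [-0.4938  1.4212 -3.2808] t 15.15
```

>>> servo_tool(increments=[[0.3,1.3,0,0,0,-0.2],[0.6,3,0,0,0,-0.6],[0.9,4.5,0,0,0,-1.0],[1.2,6,0,0,0,-1.4],[1.4,7.5,0,0,0,-1.7]])

```text
clock: 15.65
tool_pos: [0.5131, 0.0188, 0.1883]
tool_rot: [[0.998, 0.058, -0.002], [0.058, -0.998, -0.001], [-0.002, 0.0, -1.0]]
contact_force: [1.3, 0.5, -3.2]
width: 0.0348
```

>>> servo_tool(increments=[[0.0,0.8,0,0,0,0],[0.0,1.4,0,0,0,0],[0.0,1.4,0,0,0,0],[0.0,1.4,0,0,0,0]])

```text
clock: 16.05
tool_pos: [0.5149, -0.0211, 0.1884]
tool_rot: [[0.998, 0.056, -0.002], [0.056, -0.998, -0.0], [-0.002, 0.0, -1.0]]
contact_force: [-0.8, 0.7, -3.6]
width: 0.0349
```

```bash
python3 - <<'E'
from h import *
measure(('scene','top'),[('bat',(.3,-.15),(.75,.09),.12,.143),('trayfl',(.3,-.25),(.75,.09),.002,.01)])
ty=np.radians(3.4)
t=tray(-.0112,.045,(.522,-.0695),ty)
plan([*t,.082],Rt(ty))
E
```

```text
scene
bat 658 [ 0.5682 -0.0145  0.1328] [ 0.5537 -0.0211] [0.063 0.172] 86.23
trayfl 1682 [ 0.5298 -0.0233  0.0048] [ 0.5096 -0.0367] [0.228 0.132] 3.49
top
bat 307 [ 0.4616 -0.0218  0.1334] [ 0.4664 -0.0216] [0.088 0.042] 10.5
trayfl 975 [ 0.4544 -0.0342  0.005 ] [ 0.4716 -0.0462] [0.142 0.152] 3.33
plan [-0.228  0.183  3.554 -0.006  0.019  0.006] dist 0.107 ang 0.1 w 0.0344 F [ 0.5493  0.5132 -3.9635] t 16.15
```

>>> servo_tool(increments=[[-0.23,0.15,1.2,0,0,0],[-0.23,0.15,2.3,0,0,0],[-0.23,0.15,2.9,0,0,0],[-0.23,0.15,3.2,0,0,0],[-0.23,0.15,3.3,0,0,0]])

```text
clock: 16.65
tool_pos: [0.5081, -0.0243, 0.0892]
tool_rot: [[0.998, 0.06, -0.002], [0.06, -0.998, -0.0], [-0.002, -0.0, -1.0]]
contact_force: [-0.1, -0.3, -3.7]
width: 0.0348
```

>>> servo_tool(increments=[[0,0,0.15,0,0,0],[0,0,0.22,0,0,0],[0,0,0.22,0,0,0]])

```text
clock: 16.95
tool_pos: [0.5084, -0.0255, 0.0838]
tool_rot: [[0.998, 0.058, 0.0], [0.058, -0.998, -0.001], [0.0, 0.001, -1.0]]
contact_force: [-1.0, 0.2, -3.3]
width: 0.0347
```

>>> servo_tool(increments=[[0,0,0.06,0,0,0],[0,0,0.06,0,0,0]])

```text
clock: 17.15
tool_pos: [0.5082, -0.0256, 0.0819]
tool_rot: [[0.998, 0.058, -0.0], [0.058, -0.998, -0.001], [-0.0, 0.001, -1.0]]
contact_force: [0.4, 0.1, -3.4]
width: 0.0347
```

>>> servo_tool(increments=[[0,0,0,0,0,0],[0,0,0,0,0,0],[0,0,0,0,0,0]], claw=0.3)

```text
clock: 17.45
tool_pos: [0.5084, -0.0256, 0.082]
tool_rot: [[0.998, 0.058, 0.0], [0.058, -0.998, -0.001], [0.0, 0.001, -1.0]]
contact_force: [0.7, -0.8, -0.9]
width: 0.0598
```

>>> servo_tool(increments=[[0,0,-1,0,0,0],[0,0,-2.5,0,0,0],[0,0,-4,0,0,0],[0,0,-5,0,0,0],[0,0,-5.2,0,0,0]])

```text
clock: 17.95
tool_pos: [0.5101, -0.0255, 0.2415]
tool_rot: [[0.998, 0.058, 0.007], [0.058, -0.998, -0.0], [0.007, 0.001, -1.0]]
contact_force: [0.3, 0.3, 0.4]
width: 0.0597
```

>>> servo_tool(increments=[[-1,-1,0,0,0,0],[-2,-2,0,0,0,0],[-2,-3.5,0,0,0,0],[-2,-5,0,0,0,0],[-2,-5,0,0,0,0]])

```text
clock: 18.45
tool_pos: [0.439, 0.1276, 0.2374]
tool_rot: [[0.998, 0.07, 0.0], [0.07, -0.998, 0.003], [0.0, -0.003, -1.0]]
contact_force: [0.4, -1.5, -0.6]
width: 0.0595
```

```bash
python3 - <<'E'
from h import *
q=snap('scene','s13.png');snap('top','t13.png')
measure(('scene','top'),[('trayfl',(.3,-.25),(.75,.09),.002,.01),('b3',(.35,-.15),(.7,-.08),.023,.03),('b2',(.35,-.07),(.7,.01),.023,.03),('hold',(.4,-.42),(.75,-.28),.1,.12),('fin',(.4,-.42),(.75,-.28),.13,.16),('stand',(.4,-.4),(.75,-.2),.02,.1)])
E
```

```text
scene
trayfl 844 [ 0.5171 -0.075   0.0049] [ 0.5117 -0.0714] [0.224 0.065] 3.92
b3 568 [ 0.5326 -0.1141  0.0266] [ 0.5243 -0.1159] [0.214 0.038] 3.27
b2 612 [ 0.5342 -0.0211  0.0264] [ 0.5262 -0.0222] [0.213 0.036] 2.9
hold 946 [ 0.5881 -0.3268  0.1094] [ 0.5738 -0.3229] [0.25  0.086] 0.01
fin 116 [ 0.5756 -0.3326  0.1405] [ 0.5753 -0.3344] [0.056 0.016] 3.19
stand 925 [ 0.5803 -0.2785  0.0612] [ 0.5707 -0.2791] [0.013 0.183] 87.68
top
trayfl 2163 [ 0.5284 -0.0806  0.0052] [ 0.522  -0.0715] [0.239 0.209] 3.35
b3 550 [ 0.5174 -0.1175  0.0266] [ 0.5207 -0.1179] [0.209 0.036] 3.24
b2 544 [ 0.524  -0.0259  0.0266] [ 0.5221 -0.0254] [0.21  0.036] 2.86
hold 1156 [ 0.5681 -0.3284  0.1098] [ 0.5729 -0.3244] [0.09  0.248] 89.41
fin 115 [ 0.5707 -0.3362  0.1423] [ 0.5707 -0.338 ] [0.057 0.015] 1.25
stand 458 [ 0.5658 -0.2798  0.0611] [ 0.568  -0.2795] [0.183 0.007] 0.74
```

View pics/s13.png

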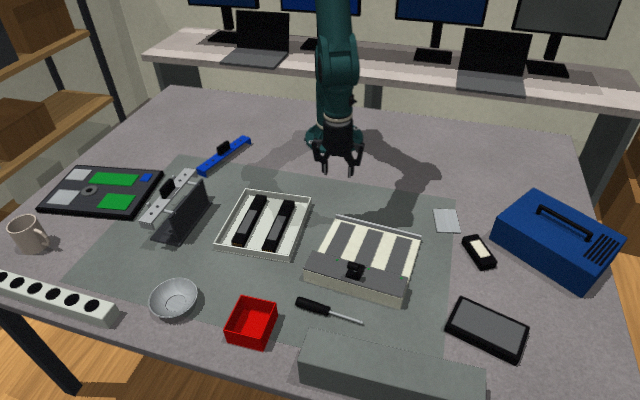

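View pics/t13.png

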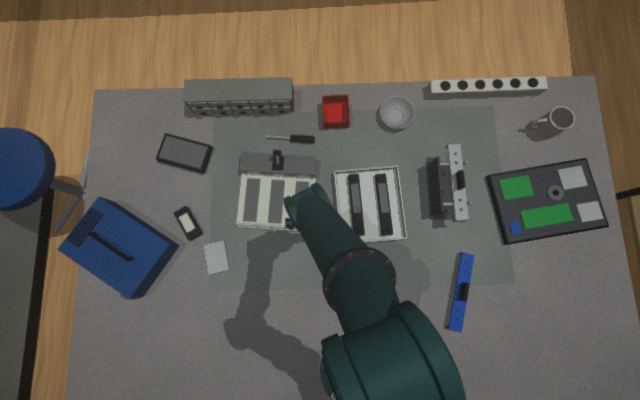

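```bash
python3 - <<'E'
from h import *
p=snap('top');C=cloud(p)
m=(C[...,2]>.107)&(C[...,2]<.116)&(C[...,0]>.4)&(C[...,0]<.75)&(C[...,1]>-.42)&(C[...,1]<-.28)&(p['color'].min(2)>85)
m=cv2.morphologyEx(m.astype(np.uint8),cv2.MORPH_OPEN,np.ones((3,3)))>0
print(m.sum(),C[m].mean(0),rect(C[m]))
p=snap('scene');C=cloud(p)
m=(C[...,2]>.107)&(C[...,2]<.116)&(C[...,0]>.4)&(C[...,0]<.75)&(C[...,1]>-.42)&(C[...,1]<-.28)&(p['color'].min(2)>85)
m=cv2.morphologyEx(m.astype(np.uint8),cv2.MORPH_OPEN,np.ones((3,3)))>0
print(m.sum(),C[m].mean(0),rect(C[m]))
print(robot.state()['joint_positions'])
cv2.imwrite('pics/c14.png',cv2.resize(p['color'][155:255,120:230],None,fx=5,fy=5,interpolation=cv2.INTER_CUBIC))
plan([.573,-.336,.28],Rt(np.radians(1)))
E
```

```text
756 [ 0.5701 -0.3361  0.111 ] ((0.5720369219779968, -0.3367637097835541), (0.24613431096076965, 0.043695054948329926), 0.26767027378082275)
609 [ 0.5871 -0.3327  0.1104] ((0.5738841891288757, -0.33449146151542664), (0.24817505478858948, 0.04367205873131752), 0.5647978186607361)
[ -17.2151   21.0317   -4.6191  129.1647    3.4029   30.0506 -111.3147]
plan [ 3.607 15.39  -1.411  0.018  0.023  0.433] dist 0.476 ang 2.2 w 0.06 F [-0.046   0.0963 -0.184 ] t 18.75
```

View pics/c14.png

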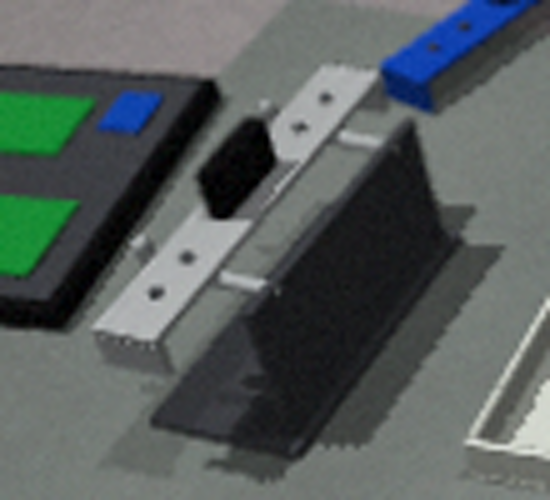

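>>> servo_tool(increments=[[0.6,1.6,-1,0,0,0],[1,3.2,-1.4,0,0,0.1],[1.4,4.8,-1.4,0,0,0.2],[1.8,6.4,-1.4,0,0,0.3],[2.1,8,-1.4,0,0,0.43]], claw=0.3)

```text
clock: 19.25
tool_pos: [0.5146, -0.1116, 0.2799]
tool_rot: [[1.0, 0.018, -0.0], [0.018, -1.0, -0.001], [-0.0, 0.001, -1.0]]
contact_force: [1.6, 0.5, -0.2]
width: 0.0597
```

>>> servo_tool(increments=[[0.4,1.6,0,0,0,0],[0.8,3.2,0,0,0,0],[1.2,4.8,0,0,0,0],[1.5,6.4,0,0,0,0],[1.5,7.4,0,0,0,0]])

```text
clock: 19.75
tool_pos: [0.5632, -0.3356, 0.2795]
tool_rot: [[1.0, 0.014, -0.0], [0.014, -1.0, -0.003], [-0.0, 0.003, -1.0]]
contact_force: [0.2, -0.3, 0.1]
width: 0.0595
```

```bash
python3 - <<'E'
from h import *
plan([.573,-.336,.28],Rt(np.radians(.7)))
E
```

```text
plan [ 0.326  0.02  -0.017  0.039  0.005  0.023] dist 0.01 ang 0.2 w 0.0595 F [ 0.2014 -0.3455  0.1128] t 19.75
```

>>> servo_tool(increments=[[0.32,0,0,0,0,0],[0.32,0,1.2,0,0,0],[0.32,0,2,0,0,0],[0.32,0,2.5,0,0,0],[0.32,0,2.5,0,0,0]])

```text
clock: 20.25
tool_pos: [0.5719, -0.3283, 0.2022]
tool_rot: [[1.0, 0.02, -0.006], [0.02, -1.0, 0.002], [-0.006, -0.002, -1.0]]
contact_force: [-0.6, 0.3, 0.2]
width: 0.0598
```

```bash
python3 - <<'E'
from h import *
plan([.573,-.336,.189],Rt(np.radians(.7)))
p=snap('scene')
cv2.imwrite('pics/c15.png',cv2.resize(p['color'][130:255,120:260],None,fx=4,fy=4,interpolation=cv2.INTER_CUBIC))
E
```

```text
plan [ 0.035  0.259  0.439 -0.024  0.066  0.091] dist 0.015 ang 0.6 w 0.0598 F [-0.6126  0.3034  0.2241] t 20.25
```

View pics/c15.png

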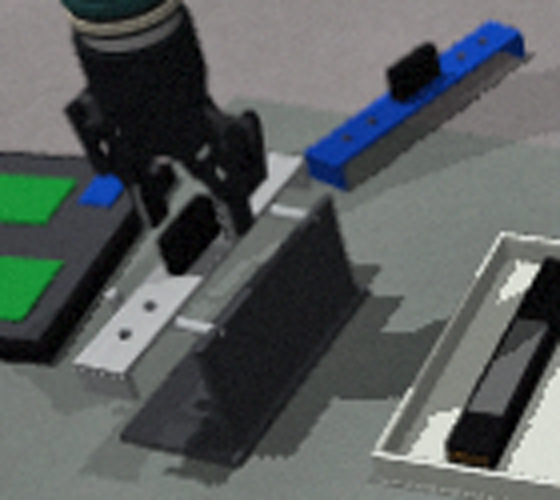

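The fingers straddle the fin of the silver bar at crop px (190,235). I'll correct y, lower and close.

>>> servo_tool(increments=[[0.03,0.25,0,0,0.07,0.09],[0.03,0.25,0.2,0,0.07,0.09],[0.03,0.25,0.43,0,0.07,0.09],[0.03,0.25,0.43,0,0.07,0.09]])

```text
clock: 20.7
tool_pos: [0.5743, -0.3361, 0.1911]
tool_rot: [[1.0, 0.013, 0.004], [0.013, -1.0, 0.0], [0.004, -0.0, -1.0]]
contact_force: [-0.5, 0.2, 0.0]
width: 0.0598
```

```bash
python3 - <<'E'
from h import *
plan([.573,-.336,.188],Rt(np.radians(.7)))
E
```

```text
plan [-0.042 -0.004  0.104 -0.002 -0.046  0.007] dist 0.003 ang 0.2 w 0.0598 F [-0.5258  0.1928  0.0007] t 20.7
```

>>> servo_tool(increments=[[-0.04,0,0.05,0,-0.04,0],[-0.04,0,0.05,0,-0.04,0],[-0.04,0,0.05,0,-0.04,0],[-0.04,0,0.05,0,-0.04,0],[-0.04,0,0.05,0,-0.04,0]], claw=1, force=60)

```text
clock: 21.2
tool_pos: [0.5737, -0.3363, 0.1906]
tool_rot: [[1.0, 0.013, 0.002], [0.013, -1.0, -0.001], [0.002, 0.001, -1.0]]
contact_force: [-0.7, 0.4, 1.1]
width: 0.0131
```

>>> servo_tool(increments=[[0,0,-0.4,0,0,0],[0,0,-0.9,0,0,0],[0,0,-2,0,0,0],[0,0,-3,0,0,0],[0,0,-4,0,0,0]])

```text
clock: 21.7
tool_pos: [0.5732, -0.3363, 0.3126]
tool_rot: [[1.0, 0.013, 0.002], [0.013, -1.0, -0.001], [0.002, 0.001, -1.0]]
contact_force: [0.6, 0.2, -1.6]
width: 0.0129
```

```bash
python3 - <<'E'
from h import *
ty=np.radians(3.4)
plan([.522,-.0697,.30],Rt(ty+np.pi/2))
print(robot.state()['joint_positions'],robot.state()['tool_pos'],robot.state()['tool_rot'])
p=snap('scene','s16.png')
E
```

```text
plan [ -1.593  -8.909   0.408   0.031  -0.012 -18.533] dist 0.272 ang 92.7 w 0.0129 F [ 0.5966  0.212  -1.5596] t 21.7
[ 26.8127  28.8667  -0.4498 100.0577   0.2641  50.9266 -63.0119] [ 0.5732 -0.3363  0.3126] [[ 0.9999  0.0128  0.0024]
 [ 0.0128 -0.9999 -0.001 ]
 [ 0.0024  0.001  -1.    ]]
```

View pics/s16.png

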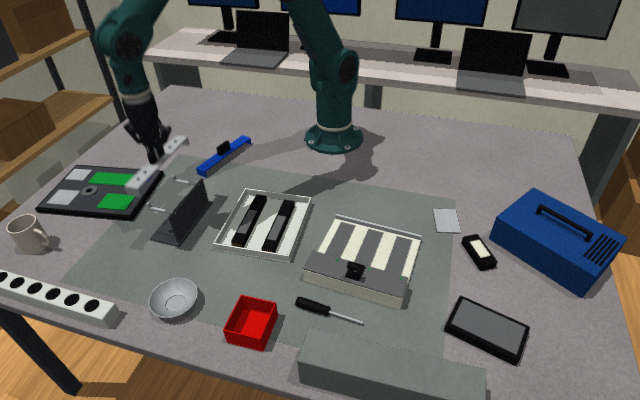

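The bar is off the hooks and in the grip (px (158,165)). I'll turn it and carry it to the tray.

>>> servo_tool(increments=[[-0.2,-1,0,0,0,-1.6],[-0.4,-2.2,0,0,0,-3.2],[-0.6,-3.4,0,0,0,-4.8],[-0.8,-4.6,0,0,0,-6.4],[-1,-5.8,0.3,0,0,-8]])

```text
clock: 22.25
tool_pos: [0.5415, -0.1617, 0.3031]
tool_rot: [[0.754, 0.657, 0.006], [0.657, -0.754, -0.002], [0.003, 0.005, -1.0]]
contact_force: [1.3, 0.2, -2.7]
width: 0.0127
```

```bash
python3 - <<'E'
from h import *
ty=np.radians(3.4)
plan([.522,-.0697,.30],Rt(ty+np.pi/2))
E
```

```text
plan [  1.521  -2.74    0.094   0.073  -0.006 -10.471] dist 0.094 ang 52.4 w 0.0127 F [ 1.2625  0.2284 -2.6874] t 22.25
```

>>> servo_tool(increments=[[0.4,-0.7,0.1,0,0,-1.6],[0.8,-1.4,0.1,0,0,-3.2],[1.2,-2.1,0.1,0,0,-4.8],[1.5,-2.7,0.1,0,0,-6.4],[1.5,-2.7,0.1,0,0,-8]])

```text
clock: 22.75
tool_pos: [0.5217, -0.0684, 0.2991]
tool_rot: [[0.15, 0.989, 0.002], [0.989, -0.15, 0.0], [0.001, 0.002, -1.0]]
contact_force: [0.6, -1.2, -3.3]
width: 0.013
```

```bash
python3 - <<'E'
from h import *
ty=np.radians(3.4)
plan([.522,-.0697,.30],Rt(ty+np.pi/2))
E
```

```text
plan [-0.042  0.018 -0.031  0.027 -0.007 -2.406] dist 0.002 ang 12.0 w 0.013 F [ 0.6364 -1.2322 -3.2745] t 22.75
```

>>> servo_tool(increments=[[0,0,0,0,0,-1.2],[0,0,1,0,0,-2.4],[0,0,2.5,0,0,-2.4],[0,0,4,0,0,-2.4],[0,0,4,0,0,-2.4]])

```text
clock: 23.25
tool_pos: [0.5192, -0.0725, 0.1741]
tool_rot: [[-0.048, 0.999, -0.009], [0.999, 0.048, -0.001], [-0.0, -0.009, -1.0]]
contact_force: [-1.8, 0.3, -2.0]
width: 0.013
```

```bash
python3 - <<'E'
from h import *
ty=np.radians(3.4)
plan([.522,-.0697,.18],Rt(ty+np.pi/2))
for cam in ('top','scene'):
    p=snap(cam,cam+'17.png');C=cloud(p)
    for nm,zl,zh in (('strip',.09,.112),('rim',.024,.036),('floor',.002,.009)):
        m=(C[...,2]>zl)&(C[...,2]<zh)&(C[...,0]>.38)&(C[...,0]<.68)&(C[...,1]>-.23)&(C[...,1]<.09)
        if nm!='strip': m&=p['color'].min(2)>60
        else: m&=p['color'].min(2)>60
        m=cv2.morphologyEx(m.astype(np.uint8),cv2.MORPH_OPEN,np.ones((2,2)))&m
        m=m>0
        print(cam,nm,m.sum(),C[m].mean(0),rect(C[m]))
E
```

```text
plan [ 0.088  0.097 -0.198 -0.104  0.001 -0.134] dist 0.007 ang 0.8 w 0.013 F [-1.8435  0.2679 -1.9625] t 23.25
top strip 410 [ 0.5103 -0.0322  0.0942] ((0.5147455334663391, -0.06131915748119354), (0.03672703355550766, 0.21434377133846283), 2.756901502609253)
top rim 196 [ 0.5192 -0.048   0.0284] ((0.5186561346054077, -0.07143308222293854), (0.2463819831609726, 0.21660123765468597), 3.319406032562256)
top floor 995 [ 0.4952 -0.0569  0.005 ] ((0.5320006012916565, -0.06760962307453156), (0.31052374839782715, 0.27820828557014465), 88.46066284179688)
scene strip 671 [ 0.5276 -0.0654  0.0964] ((0.5238205790519714, -0.06948142498731613), (0.04168302193284035, 0.24289736151695251), 1.9673384428024292)
scene rim 388 [ 0.5706 -0.0627  0.0272] ((0.5254553556442261, -0.06537286192178726), (0.25188976526260376, 0.21949619054794312), 3.295137882232666)
scene floor 1227 [ 0.5456 -0.0643  0.0047] ((0.5338444113731384, -0.06896653771400452), (0.24886593222618103, 0.21462871134281158), 7.096623420715332)
```

View pics/scene17.png

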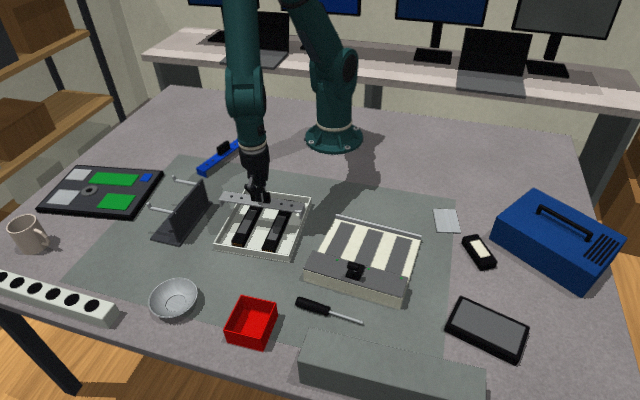

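View pics/top17.png

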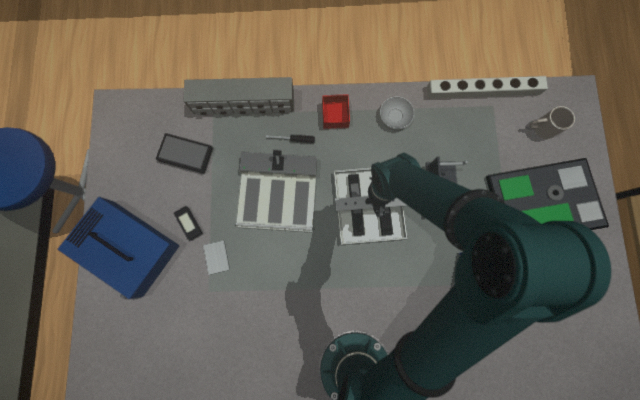

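>>> servo_tool(increments=[[0.09,0.1,0,-0.1,0,-0.1],[0.09,0.1,0.4,-0.1,0,-0.13],[0.09,0.1,0.95,-0.1,0,-0.13],[0.09,0.1,0.95,-0.1,0,-0.13],[0.09,0.1,0.95,-0.1,0,-0.13]])

```text
clock: 23.85
tool_pos: [0.5258, -0.0692, 0.1502]
tool_rot: [[-0.059, 0.998, 0.011], [0.998, 0.059, -0.0], [-0.001, 0.011, -1.0]]
contact_force: [-0.2, -0.2, -2.6]
width: 0.0128
```

```bash
python3 - <<'E'
from h import *
ty=np.radians(3.4)
plan([.522,-.0697,.145],Rt(ty+np.pi/2))
p=snap('scene');C=cloud(p)
cv2.imwrite('pics/c18.png',cv2.resize(p['color'][160:280,190:340],None,fx=5,fy=5,interpolation=cv2.INTER_CUBIC))
for cam in ('scene','top'):
    if cam=='top': p=snap(cam);C=cloud(p)
    for nm,zl,zh in (('strip',.057,.075),('rim',.024,.036)):
        m=(C[...,2]>zl)&(C[...,2]<zh)&(C[...,0]>.38)&(C[...,0]<.68)&(C[...,1]>-.23)&(C[...,1]<.09)
        m&=p['color'].min(2)>60
        m=cv2.morphologyEx(m.astype(np.uint8),cv2.MORPH_OPEN,np.ones((2,2)))&m
        m=m>0
        print(cam,nm,m.sum(),C[m].mean(0),rect(C[m]))
E
```

```text
plan [-0.01  -0.129  0.172  0.129  0.011 -0.001] dist 0.006 ang 0.6 w 0.0128 F [-0.1643 -0.2237 -2.6263] t 23.85
scene strip 674 [ 0.5337 -0.0621  0.0696] ((0.5304466485977173, -0.06689462065696716), (0.04141421243548393, 0.2446649968624115), 3.5564370155334473)
scene rim 365 [ 0.5652 -0.0627  0.0271] ((0.5254750847816467, -0.06574640423059464), (0.25257235765457153, 0.2187775820493698), 3.216015100479126)
top strip 401 [ 0.5181 -0.0209  0.0701] ((0.5229308605194092, -0.05785548686981201), (0.03702778369188309, 0.21450673043727875), 3.4047701358795166)
top rim 204 [ 0.5202 -0.0493  0.028 ] ((0.5185025334358215, -0.07149036228656769), (0.2457858920097351, 0.2167428880929947), 3.3704631328582764)
```

View pics/c18.png

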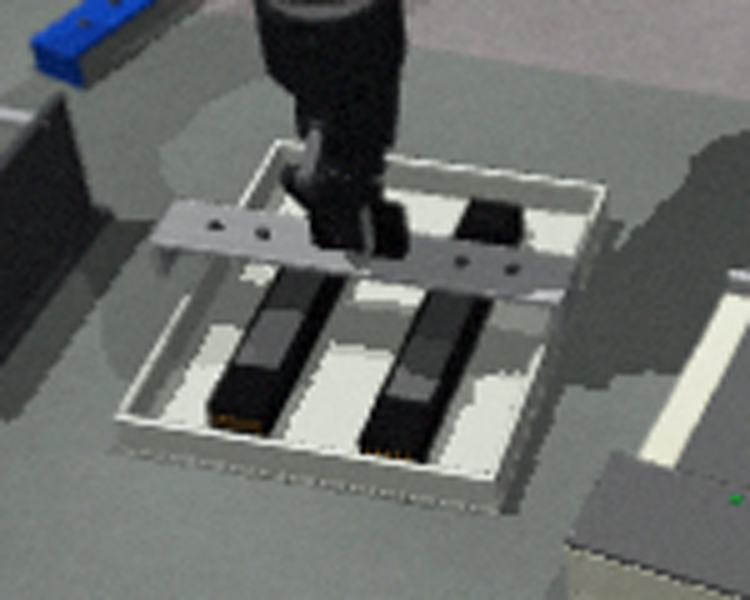

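>>> servo_tool(increments=[[0,-0.12,0,0.12,0,0],[0,-0.12,0.3,0.12,0,0],[0,-0.12,0.6,0.12,0,0],[0,-0.12,0.75,0.12,0,0],[0,-0.12,0.75,0.12,0,0]])

```text
clock: 24.45
tool_pos: [0.5215, -0.0693, 0.1259]
tool_rot: [[-0.059, 0.998, -0.002], [0.998, 0.059, -0.001], [-0.0, -0.002, -1.0]]
contact_force: [-0.2, 0.1, -2.1]
width: 0.0126
```

```bash
python3 - <<'E'
from h import *
ty=np.radians(3.4)
plan([.522,-.0697,.1156],Rt(ty+np.pi/2))
print(robot.state()['tool_pos'])
p=snap('scene')
cv2.imwrite('pics/c19.png',cv2.resize(p['color'][160:280,190:340],None,fx=5,fy=5,interpolation=cv2.INTER_CUBIC))
E
```

```text
plan [-0.013  0.016  0.344 -0.026  0.005  0.   ] dist 0.01 ang 0.1 w 0.0126 F [-0.1556  0.1227 -2.1377] t 24.45
[ 0.5215 -0.0693  0.1259]
```

View pics/c19.png

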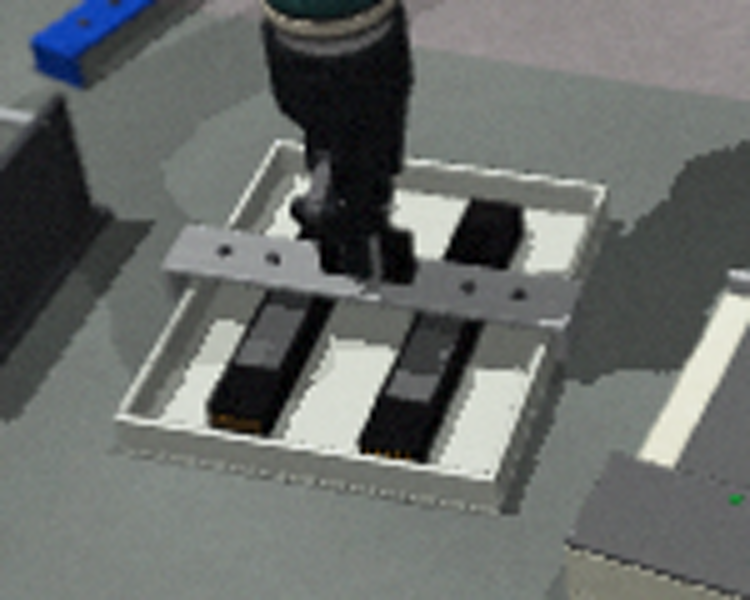

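The skirts straddle both rims and no contact force shows. I'll lower the last 10 mm.

>>> servo_tool(increments=[[0,0,0.15,0,0,0],[0,0,0.25,0,0,0],[0,0,0.3,0,0,0],[0,0,0.34,0,0,0],[0,0,0.34,0,0,0]])

```text
clock: 25.0
tool_pos: [0.5221, -0.0694, 0.1167]
tool_rot: [[-0.059, 0.998, -0.0], [0.998, 0.059, -0.001], [-0.001, -0.0, -1.0]]
contact_force: [0.5, -0.3, -1.8]
width: 0.0126
```

```bash
python3 - <<'E'
from h import *
ty=np.radians(3.4)
plan([.522,-.0697,.1156],Rt(ty+np.pi/2))
p=snap('scene');C=cloud(p)
m=(C[...,2]>.032)&(C[...,2]<.05)&(C[...,0]>.38)&(C[...,0]<.68)&(C[...,1]>-.23)&(C[...,1]<.09)&(p['color'].min(2)>60)
print(m.sum(),C[m].mean(0),rect(C[m]))
E
```

```text
plan [-0.009 -0.004  0.038 -0.002  0.007 -0.002] dist 0.001 ang 0.0 w 0.0126 F [ 0.5047 -0.2724 -1.7824] t 25.0
731 [ 0.5266 -0.0657  0.0365] ((0.5133386254310608, -0.06702345609664917), (0.24637338519096375, 0.10596353560686111), 82.63478088378906)
```

>>> servo_tool(increments=[[0,0,0.04,0,0,0],[0,0,0.04,0,0,0]])

```text
clock: 25.25
tool_pos: [0.5223, -0.0694, 0.1157]
tool_rot: [[-0.059, 0.998, 0.0], [0.998, 0.059, -0.001], [-0.001, 0.0, -1.0]]
contact_force: [-0.5, -1.0, -0.9]
width: 0.0133
```

>>> servo_tool(increments=[[0,0,0,0,0,0],[0,0,0,0,0,0],[0,0,0,0,0,0],[0,0,0,0,0,0]], claw=0.5)

```text
clock: 25.65
tool_pos: [0.5222, -0.0694, 0.1158]
tool_rot: [[-0.059, 0.998, 0.0], [0.998, 0.059, -0.001], [-0.001, 0.0, -1.0]]
contact_force: [-0.4, -0.1, -0.1]
width: 0.0425
```

>>> servo_tool(increments=[[0,0,-0.7,0,0,0],[0,0,-2,0,0,0],[0,0,-3.5,0,0,0],[0,0,-5,0,0,0],[0,0,-5,0,0,0]])

```text
clock: 26.15
tool_pos: [0.5255, -0.069, 0.2714]
tool_rot: [[-0.059, 0.998, 0.012], [0.998, 0.059, -0.002], [-0.002, 0.012, -1.0]]
contact_force: [1.2, -0.2, -0.6]
width: 0.0429
```

>>> servo_tool(increments=[[1.6,0,0,0,0,0],[3.2,0,0,0,0,0],[4.8,0,0,0,0,0],[6.4,0,0,0,0,0],[7,0,0,0,0,0]])

```text
clock: 26.65
tool_pos: [0.5087, 0.1462, 0.2658]
tool_rot: [[-0.066, 0.998, 0.001], [0.998, 0.066, 0.003], [0.003, 0.001, -1.0]]
contact_force: [0.7, -0.2, 0.2]
width: 0.0425
```

```bash
python3 - <<'E'
from h import *
print(robot.state()['tool_pos'],robot.state()['clock'])
for cam in ('scene','top'):
    p=snap(cam);C=cloud(p)
    if cam=='scene': cv2.imwrite('pics/c20.png',cv2.resize(p['color'][160:290,190:430],None,fx=3.3,fy=3.3,interpolation=cv2.INTER_CUBIC))
    else: cv2.imwrite('pics/c21.png',cv2.resize(p['color'][140:260,220:480],None,fx=3,fy=3,interpolation=cv2.INTER_CUBIC))
    for nm,zl,zh in (('strip',.0335,.04),('fin',.06,.075),('rim',.022,.0325),('bat',.024,.0285),('lever',.09,.115)):
        m=(C[...,2]>zl)&(C[...,2]<zh)&(C[...,0]>.38)&(C[...,0]<.68)&(C[...,1]>-.23)&(C[...,1]<.08)
        if nm=='lever': m=(C[...,2]>zl)&(C[...,2]<zh)&(C[...,0]>.6)&(C[...,0]<.75)&(C[...,1]>.18)&(C[...,1]<.3)
        if nm in('strip','rim'):
            m&=p['color'].min(2)>60
            m=(cv2.morphologyEx(m.astype(np.uint8),cv2.MORPH_OPEN,np.ones((2,2)))&m)>0
        if m.sum()<5: print(nm,0);continue
        print(cam,nm,m.sum(),C[m].mean(0),C[m][:,2].std(),rect(C[m]))
        if nm=='strip':
            X=C[m];print(' ends z',np.median(X[X[:,1]<-.15,2]),np.median(X[X[:,1]>.01,2]))
E
```

```text
[0.5087 0.1462 0.2658] 26.65
scene strip 443 [ 0.5279 -0.0567  0.0357] 0.0013073970748240327 ((0.5273726582527161, -0.06672187894582748), (0.039624959230422974, 0.24270083010196686), 3.8606884479522705)
 ends z 0.03579869637937922 0.03563958107557055
scene fin 98 [ 0.5267 -0.0665  0.0675] 0.0032272036902716785 ((0.5263134837150574, -0.06751136481761932), (0.018581517040729523, 0.054361168295145035), 1.9509621858596802)
scene rim 558 [ 0.5512 -0.0646  0.0263] 0.0022752929472567257 ((0.5246077179908752, -0.06747809052467346), (0.25477924942970276, 0.24270974099636078), 3.806331157684326)
scene bat 1066 [ 0.5395 -0.0668  0.0265] 0.0011947935590009649 ((0.5232337713241577, -0.06831583380699158), (0.2567853033542633, 0.24575631320476532), 4.771181106567383)
scene lever 86 [0.6917 0.2339 0.1043] 0.0038678397909577187 ((0.6888031363487244, 0.23373539745807648), (0.025818753987550735, 0.017830397933721542), 84.08626556396484)
top strip 123 [ 0.5254 -0.1549  0.0364] 0.0016320280439912887 ((0.5233180522918701, -0.15111291408538818), (0.03663738816976547, 0.08463793992996216), 3.3796584606170654)
 ends z 0.036302000218565326 nan
fin 0
top rim 181 [ 0.5837 -0.0999  0.0272] 0.0024175124152758408 ((0.5186781287193298, -0.07219640165567398), (0.24786321818828583, 0.21495011448860168), 2.8426761627197266)
top bat 321 [ 0.596  -0.0844  0.0265] 0.0012129361654117515 ((0.5203933119773865, -0.07048165053129196), (0.25026485323905945, 0.21845309436321259), 2.9253745079040527)
top lever 49 [0.6819 0.2309 0.1039] 0.0051470031473818826 ((0.6819149851799011, 0.23163551092147827), (0.026572024449706078, 0.01849384792149067), 74.12694549560547)
  return _methods._mean(a, axis=axis, dtype=dtype,
  ret = ret.dtype.type(ret / rcount)
```

View pics/c20.png

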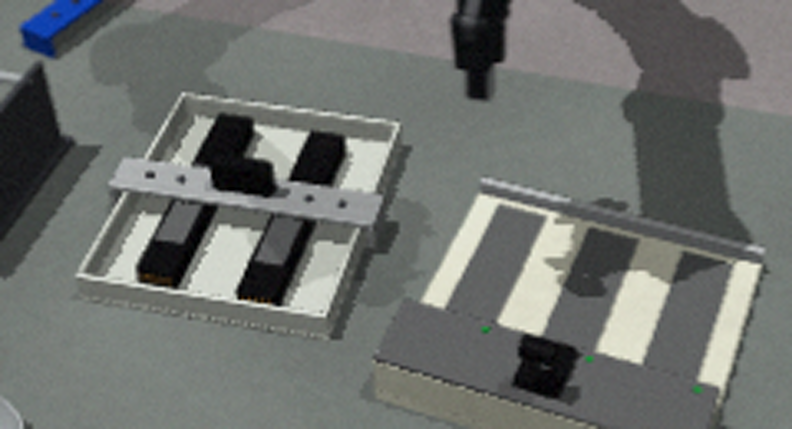

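View pics/c21.png

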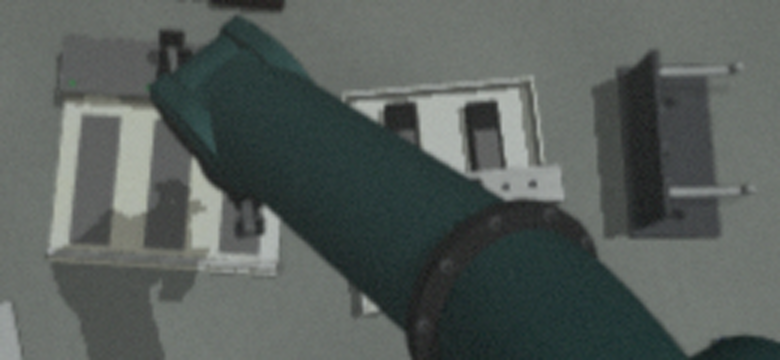

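The strip's top is 35.8 and 35.6 mm high at its two ends, so it sits fully on both rims. I'll let the arm settle and hand in.

>>> servo_tool(increments=[[0,0,0,0,0,0],[0,0,0,0,0,0],[0,0,0,0,0,0],[0,0,0,0,0,0],[0,0,0,0,0,0]])

```text
clock: 27.25
tool_pos: [0.5099, 0.1394, 0.2655]
tool_rot: [[-0.058, 0.998, -0.0], [0.998, 0.058, -0.001], [-0.001, -0.0, -1.0]]
contact_force: [0.0, 0.4, -0.3]
width: 0.0432
```

```bash
python3 - <<'E'
from h import *
print(np.abs(robot.state()['dq']).max(),robot.state()['contact_force'])
print(robot.sign_off())
E
```

```text
0.2808424753496392 [ 0.0211  0.4431 -0.3113]
the job is handed in; nothing more can be done
None
```

The job is done and handed in at about 27 s; no verdict was reported. I switched the dock off, then tipped out and laid the two batteries present (battery2 and battery3; battery1's bay was empty) in the tray. The silver hold-down went across the tray's middle.

**Last checks:**
- **Lever:** off, leaning to the far side. Its tip measured about 22 mm past the pivot, averaged over the two cameras.
- **Batteries:** both lie flat, with tops at 26.5 mm and labels up, within about 3 mm of the tray's middle lengthwise. They are about 46 mm to either side of it.
- **Hold-down:** strip top at 35.8 and 35.6 mm at its two ends, so it is down on both rims. It is within about 3 mm of the tray's middle and under 1° out of square, with its skirts outside.
- **Robot:** clear of everything, at rest, with no contact force.

**Disagreements:** the tray was knocked about 17 mm sideways partway through; I measured it again before placing battery2 and the hold-down. The two cameras disagreed by 2–4 mm throughout, and by 7 mm on the final lever tip. In the last top view the arm hid most of the hold-down, so its seating at both ends rests on the scene camera. I didn't re-measure the bystanders at the end, but they look unmoved in the pictures taken during the job.

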